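Blow the dust off a batch of biscuit tiles before glazing

ROBOT

A 6-joint arm with a two-finger parallel gripper is mounted at the origin on the work surface. World frame = base frame: x ahead of the robot, y to its left, z up, the work surface at z = 0. Lengths are in m, angles in rad, forces in N, time in s.
With the tool pointing down it reaches from about 0.425 to 0.95 m from the base axis. Payload 3.5 kg.
Tool frame: the origin (TCP) lies between the finger pads; the fingertips stand 19 mm ahead of it and the grasp point (between the pads) is the TCP; z points along the fingers, y is the line along which they close (so a half turn about z gives the same grasp; the last joint's range is limited). The gripper opens to 85 mm and grips with 20 to 120 N. Pads are 22 mm wide; open, the fingers measure 114 mm over their backs; the gripper's body (76 mm by 85 mm) begins 54 mm behind the grasp point. The pads swing forward as they close: fully open they stand 13 mm farther back than shut.
Start: joints at [-1.331, 0.286, 1.577, -0, 1.279, -0.15], TCP at [0.257, -0.624, 0.25] pointing down, gripper open.
Joint ranges: [-2.77, 2.77], [-0.9, 2.22], [0.21, 2.48], [-1.53, 4.67], [0.24, 2.81], [-2.84, 2.84]. Speed limits (rad/s): [2.79, 2.79, 3.14, 3.14, 3.14, 3.14].

INTERFACE

Orientations are given as [roll, pitch, yaw] about the fixed x, y, z axes, in that order (R = Rz(yaw) Ry(pitch) Rx(roll)).
In Python, from station import readout, snapshot, workorder, outline_of gives the robot as it stands.
- The arm moves only by the tool carry_out, never from a script. Its argument "steps" is a list of rows, each an object with "dp": the shift along the tool's x, y, z in mm, a list of three; "dr": the turn, a rotation vector about the tool's x, y, z in rad, a list of three; "gripper": the finger opening in mm, from 0 to 85.4. In form: [{"dp": [dx, dy, dz], "dr": [rx, ry, rz], "gripper": gripper}, ...]. A call has 1 to 12 rows; each row is the pose to reach, as a shift and turn from the pose commanded when the call began, along the tool's axes at that moment; what a row does not reach only later rows make up. A row lasts 1/8 s, in which the tool goes at most 62.5 mm and 10.7 degrees, less where a joint would pass 70% of its speed; a pose out of reach is approached as far as the arm can. A call with a gripper value outside its range is refused whole. The fingers move at their own pace and stop on an object; "grip_force" is the grip in N (left out, the last holds). Time passes only in rows, so rows that repeat a pose let the fingers close. It gives the time, the measured TCP pose, the force, the opening and the grip force at its end, in the units of the state.
- readout.get_obs(): the state, without advancing time (a new reading comes with each control period).
- snapshot(name): name is "scene" or "side" or "wrist"; returns a dict with "image" (384x512x3 uint8, red, green, blue), "intrinsics" (3x3 intrinsics, pixels), "dist" ([k1, k2, p1, p2, k3] as OpenCV has them; the pictures are not rectified), "view" (4x4, takes a point from world to camera coordinates); the wrist camera has in their place "T_tool_cam" (4x4, takes a point from camera to tool coordinates, whose origin is the TCP and whose axes are the flange's). Camera axes: x right, y down, z forward; pixel columns grow to the right and rows downward; lengths in m; the calibration is good to about 2 mm. A picture is of the moment at which its call begins: read the wrist's pose just before it. There is no depth.
- workorder.finish_job(): hands the job in; it is judged then, once.
Trained networks look in a picture, given as the dict that the camera call returned (one of the last four; its "shot" number tells which), for a name from the list of things; names that differ only in an ending like _2 or _b are one class to them, and where a whole thing is asked for, a point or a joint stands for the part that bears it (a point fixed in the world has none). Each returns a list of dicts, best first, with "score" (0 to 1); they miss things now and then, are a little off and sometimes report something else, mostly with a low value. They report only what shows in the picture. A call takes as long as a camera call. They do not tell look-alikes from the thing itself.
- outline_of(picture, label): "mask" (384x512 bool, what is visible of it) and "at" ([column, row] in pixels, amid what is visible of it).
The state is a dict: "time_s": time; "qpos": joint angles; "dq": joint speeds; "tau": joint torques, N m; "tcp_pos": TCP position; "ee_rot": TCP orientation; "force": force on the tool from outside, world axes, zero at the start; "moment": the same for the moment, N m; "opening": finger opening in m; "grasp_force": force on a finger pad.
Only numpy, scipy, OpenCV 4.12 (cv2) and the standard library are available. Lean on these libraries where they do the work, as an engineer would, in place of code of your own. Each camera call takes 0.05 s, during which the arm holds its last target. There are 200 camera calls.

TASK

Lay every square tile from the compartmented bin flat on the wooden board, at least a finger's width apart and none overhanging, then slide the loaded board along the bench to the middle of the extraction grille and square to it. There squeeze the blow gun's trigger fully home, hold it for two seconds to blow the dust off, and let it go; then slide the board on, all its tiles still laid out on it, until it lies wholly on the grey glazing mat. Do not lift the board, and leave the kiln stilt in the bin and the other things on the bench where they are.

Things in the scene. Friction and masses are not known exactly. Their poses are not given: they have to be found in the camera images.
- bin: fixed grey plastic bin with 3 x 2 open compartments, 210 mm (own x) x 212 mm (own y) outside, walls 4 mm thick and 30 mm high, floor 4 mm thick; each compartment is 65 mm (x) x 100 mm (y) inside. Origin: centre of its underside, on the bench
- tile0: loose square biscuit-fired insert tile (plain unglazed terracotta), 36 x 36 x 14 mm, about 35 g, both faces alike; starts flat in a compartment of the bin. Origin: centre of its underside; own x and y along its sides, z up. Three to five of the five tiles are there, the rest absent
- tile1: loose square biscuit-fired insert tile (plain unglazed terracotta), 36 x 36 x 14 mm, about 35 g, both faces alike; starts flat in a compartment of the bin. Origin: centre of its underside; own x and y along its sides, z up. Three to five of the five tiles are there, the rest absent
- tile2: loose square biscuit-fired insert tile (plain unglazed terracotta), 36 x 36 x 14 mm, about 35 g, both faces alike; starts flat in a compartment of the bin. Origin: centre of its underside; own x and y along its sides, z up. Three to five of the five tiles are there, the rest absent
- tile3: loose square biscuit-fired insert tile (plain unglazed terracotta), 36 x 36 x 14 mm, about 35 g, both faces alike; starts flat in a compartment of the bin. Origin: centre of its underside; own x and y along its sides, z up. Three to five of the five tiles are there, the rest absent
- tile4: loose square biscuit-fired insert tile (plain unglazed terracotta), 36 x 36 x 14 mm, about 35 g, both faces alike; starts flat in a compartment of the bin. Origin: centre of its underside; own x and y along its sides, z up. Three to five of the five tiles are there, the rest absent
- stilt: three-armed white kiln stilt (a star of three short arms with pointed ends, about 50 mm across, 21 mm high) lying in one of the bin's compartments; not part of the batch, stays where it is. Origin: centre of its underside
- board: loose square plain dark wooden ware board, 160 x 160 x 20 mm, about 0.35 kg, lying flat on the bench. Origin: centre of its underside (its top is 20 mm higher); own x and y along its sides, z up
- station: fixed dusting station. Origin: centre of its extraction grille, a slotted steel panel 220 mm (own x) x 200 mm (own y), flush with the bench (nothing to climb), own x and y along its sides. Beyond it (own +x) a blow gun is clamped on its side on a post with a foot plate (own x 0.144 to 0.23, own y -0.032 to 0.032); highest part 140 mm
- nozzle (a point): tip of the gun's 8 mm thick steel nozzle tube, 89 mm above the bench, just beyond where the board's edge comes, pointing down at the grille's middle; the tube runs from here up and back (station +x) to the valve body 115 mm above the bench, which lies along station x
- grip_back (a point): point on the back (station +x face) of the gun's fixed pistol grip, across from the trigger pad, at mid height, 115 mm above the bench; axes as the station's. The grip stretches along station y (own y 0.01 to 0.122, hose coupling to 0.16), 26 mm deep in x, 24 mm high. Free space above it, and below it down to the bench
- trigger_pad (a point): point on the front (station -x) face of the steel trigger blade, 42 mm from its upright hinge pin by the valve body, 115 mm above the bench; moves with the trigger. Blade 8 mm thick, 18 mm high, 58 mm long along station y, in front of the grip. Pad to grip back: about 52 mm at rest, 39 mm squeezed home; at rest the free end stands 5 mm farther forward
- trigger (a joint): angle of the sprung trigger (rad): 0 at rest, 0.30 fully squeezed against the stop; needs about 3 N at the pad to start and 10 N at the stop; springs back by itself when let go
- mat: thin grey rubber glazing mat, 240 mm (own x) x 230 mm (own y), 1 mm, flush (nothing to climb), fixed on the bench. Origin: its centre
- jar: white lidded jar, 60 mm across, 85 mm high, standing on the bench; leave alone. Origin: centre of its underside
- pot: small terracotta cup, 76 mm across, 75 mm high, standing on the bench; leave alone. Origin: centre of its underside
Mind the look-alikes: they are no part of the job. Of the things shaped like the board, the wooden one is meant. What is shaped like the tile4 but purple or yellow is not meant.

How it is judged:
By the outcome, as a careful person would: the job done as asked, in the order asked, and still so for the second after the job is handed in, with the robot touching nothing.
Of tile0, tile1, tile2, tile3, tile4 only 3 to 5 are there at a start; the rules pass over those that are not, and their reading is None.
At some moment in a run one of board may be knocked a few centimetres aside while the robot is not near it.
Once in a run the grip may slacken for a moment while it holds something.
It also fails if it takes over 210 s, if anything falls off the work surface, if the arm or the gripper's body presses on something with over 40 N, if the wrist force passes 120 N, or if a joint passes its speed limit or range.

## Working session

There is one attempt and no reset: what is moved stays moved. The work goes in short steps, Python scripts to look and compute and a tool call to move; the robot and the scene stay as the last step left them, time stands still between calls to the robot, and variables do not carry over. Pictures are saved under pics/ and viewed, at most 14 in all, crops included, and the job is handed in when it is done.

Besides the shell and the picture viewer there is one more tool, called after ">>>" as name(argument=value, ...), one argument or row to a line, values as JSON. carry_out: Moves the arm, as the interface text tells. Its arguments: {"type":"object","properties":{"steps":{"type":"array","items":{"type":"object","properties":{"dp":{"type":"array","items":{"type":"number"}},"dr":{"type":"array","items":{"type":"number"}},"gripper":{"type":"number"}}}},"grip_force":{"type":"number"}},"required":["steps"]}

```bash
ls; mkdir -p pics; cat > h.py <<'E'
import numpy as np, cv2
from scipy.spatial.transform import Rotation as R
from station import readout, snapshot, workorder, outline_of
def save(n,im): cv2.imwrite('pics/'+n,cv2.cvtColor(im,cv2.COLOR_RGB2BGR))
def tool():
    o=readout.get_obs(); T=np.eye(4); T[:3,3]=o['tcp_pos']; r=np.array(o['ee_rot'])
    T[:3,:3]=r if r.shape==(3,3) else R.from_euler('xyz',r).as_matrix(); return T
def snap(n):
    T=tool(); s=snapshot(n)
    s['c2w']=T@np.array(s['T_tool_cam']) if n=='wrist' else np.linalg.inv(s['view'])
    return s
def rays(s,px):
    u=cv2.undistortPoints(np.array(px,float).reshape(-1,1,2),np.array(s['intrinsics']),np.array(s['dist'])).reshape(-1,2)
    d=np.c_[u,np.ones(len(u))]@s['c2w'][:3,:3].T
    return s['c2w'][:3,3],d
def onz(s,px,z):
    c,d=rays(s,px); return c+d*((z-c[2])/d[:,2])[:,None]
def proj(s,P):
    V=np.linalg.inv(s['c2w']); r,_=cv2.Rodrigues(V[:3,:3])
    return cv2.projectPoints(np.array(P,float).reshape(-1,3),r,V[:3,3],np.array(s['intrinsics']),np.array(s['dist']))[0].reshape(-1,2)
def tri(s1,p1,s2,p2):
    c1,d1=rays(s1,[p1]);c2,d2=rays(s2,[p2]);A=np.c_[d1[0],-d2[0]]
    t=np.linalg.lstsq(A,c2-c1,rcond=None)[0]; a=c1+d1[0]*t[0];b=c2+d2[0]*t[1]; return (a+b)/2,np.linalg.norm(a-b)
E
python3 - <<'E'
from h import *
o=readout.get_obs();print({k:np.round(v,3) for k,v in o.items()})
a=snap('scene');b=snap('side')
save('scene.png',a['image']);save('side.png',b['image'])
print(a['c2w'].round(3),b['c2w'].round(3),a['intrinsics'],a['dist'],b['dist'])
for s in(a,b):
  for l in ['bin','tile0','stilt','board','station','mat','trigger','nozzle','grip_back','jar','pot']:
    try: print(l,[(round(d['score'],2),np.round(d['at']),int(d['mask'].sum())) for d in outline_of(s,l)])
    except Exception as e: print(l,e)
E
```

```text
pics
{'time_s': np.float64(0.0), 'qpos': array([-1.331,  0.287,  1.578,  0.   ,  1.279, -0.15 ]), 'dq': array([ 0.   ,  0.   , -0.002, -0.   ,  0.   ,  0.001]), 'tau': array([-0.0000e+00, -4.0598e+01, -2.9262e+01, -0.0000e+00,  6.0000e-03,
       -0.0000e+00]), 'tcp_pos': array([ 0.256, -0.624,  0.249]), 'ee_rot': array([-3.139, -0.   ,  0.39 ]), 'force': array([-0.351, -0.298, -0.493]), 'moment': array([ 0.031,  0.004, -0.028]), 'grasp_force': np.float64(0.0), 'opening': np.float64(0.086)}
[[ 0.809  0.51  -0.292  0.915]
 [ 0.587 -0.696  0.413 -0.587]
 [ 0.007 -0.505 -0.863  1.35 ]
 [ 0.     0.     0.     1.   ]] [[ 0.997 -0.045  0.067  0.427]
 [-0.08  -0.642  0.763 -0.765]
 [ 0.009 -0.765 -0.644  0.722]
 [ 0.     0.     0.     1.   ]] [[471.79545329   0.         259.14833185]
 [  0.         471.79545329 192.51410938]
 [  0.           0.           1.        ]] [-0.13784688  0.          0.          0.          0.        ] [-0.11338915  0.          0.          0.          0.        ]
bin [(0.79, array([187., 289.]), 4521)]
tile0 [(0.69, array([160., 275.]), 165), (0.68, array([236., 32
[... 826 characters left out ...]
 337.]), 304), (0.67, array([162., 295.]), 252), (0.57, array([269., 302.]), 295), (0.56, array([286., 352.]), 376), (0.54, array([352., 318.]), 280)]
stilt [(0.62, array([258., 342.]), 163)]
board [(0.93, array([276., 220.]), 2616), (0.93, array([375., 208.]), 2339), (0.56, array([160., 161.]), 1061)]
station [(0.86, array([257., 178.]), 4358), (0.49, array([226., 335.]), 326)]
mat [(0.88, array([237., 143.]), 2364)]
trigger []
nozzle [(0.9, array([255., 178.]), 4141), (0.42, array([298., 122.]), 288)]
grip_back [(0.78, array([257., 180.]), 4171)]
jar [(0.66, array([362., 254.]), 885), (0.45, array([289., 140.]), 62)]
pot [(0.58, array([299., 122.]), 277), (0.27, array([239., 142.]), 2324)]
```

```bash
python3 - <<'E'
import cv2
a=cv2.imread('pics/scene.png')[60:384,90:420]
cv2.imwrite('pics/scene_c.png',cv2.resize(a,(611,600),interpolation=cv2.INTER_CUBIC))
cv2.imwrite('pics/side_b.png',cv2.resize(cv2.imread('pics/side.png'),(800,600),interpolation=cv2.INTER_CUBIC))
E
```

```text
(no output)
```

View pics/scene_c.png

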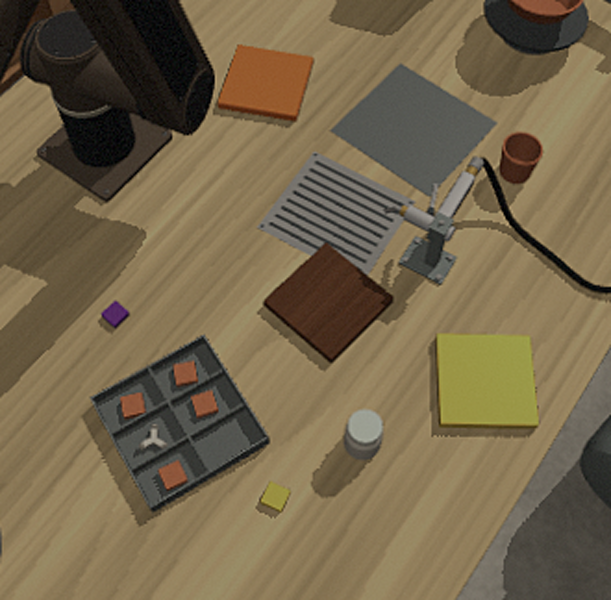

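View pics/side_b.png

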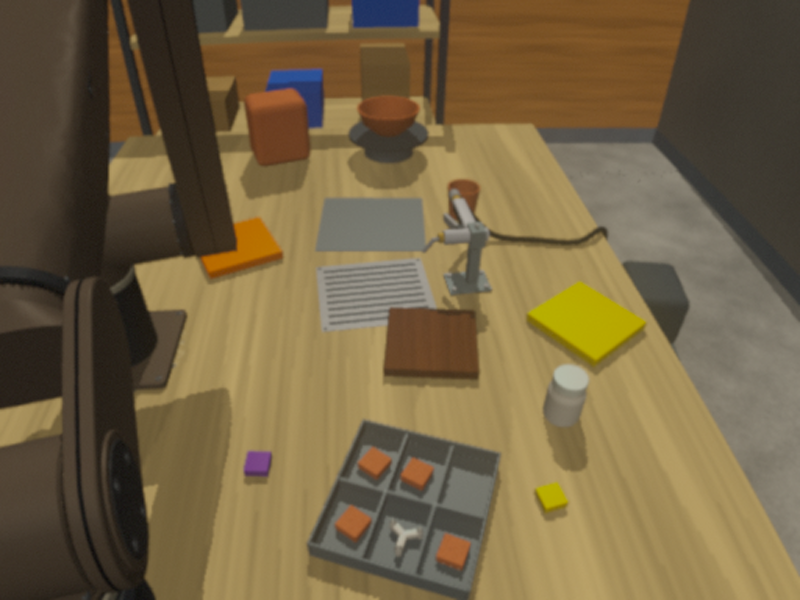

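The pictures show four terracotta tiles in the bin. In full scene pixels they are at about (162,278), (190,261), (201,279) and (184,316), with the stilt at (173,297).

The look-alikes are:
- **Tiles:** purple block (152,230) and yellow block (238,328), both excluded.
- **Boards:** orange (234,104) and yellow (353,265), both excluded. The dark wooden board at (267,223) is the one meant.

Next I fit the poses.

```bash
cat >> h.py <<'E'
from scipy.optimize import minimize
def box(x,y,th,sx,sy,z0,z1):
    c,s=np.cos(th),np.sin(th)
    return np.array([[x+c*a*sx/2-s*b*sy/2,y+s*a*sx/2+c*b*sy/2,z] for z in(z0,z1) for a,b in((-1,-1),(1,-1),(1,1),(-1,1))])
def hull_cost(s,mask,P):
    im=np.zeros((384*2,512*2),np.uint8); h=cv2.convexHull((proj(s,P)*16*2).astype(np.int32))
    cv2.fillConvexPoly(im,h,255,shift=4); im=cv2.resize(im,(512,384),interpolation=cv2.INTER_AREA)/255.
    m=mask.astype(float); return 1-np.minimum(im,m).sum()/np.maximum(im,m).sum()
def fit(views,x0,sx,sy,z0,z1,step=.01):
    # views: list of (snap, mask)
    f=lambda p:np.mean([hull_cost(s,m,box(*p,sx,sy,z0,z1)) for s,m in views])
    best=None
    for t in (-.5,0,.5):
        x=np.array([x0[0],x0[1],x0[2]+t])
        r=minimize(f,x,method='Nelder-Mead',options=dict(initial_simplex=[x,x+[step,0,0],x+[0,step,0],x+[0,0,.2]],xatol=1e-4,fatol=1e-4))
        if best is None or r.fun<best.fun: best=r
    return best.x,best.fun
E
python3 - <<'E'
from h import *
a=snap('scene');b=snap('side')
def near(s,l,px): return min(outline_of(s,l),key=lambda d:np.hypot(*(np.array(d['at'])-px)))
def go(l,pa,pb,sx,sy,z0,z1):
    da,db=near(a,l,pa),near(b,l,pb)
    p,e=tri(a,da['at'],b,db['at'])
    print(l,p.round(3),'gap',round(e,4),'both',*[np.round(q,4) if not np.isscalar(q) else round(q,3) for q in fit([(a,da['mask']),(b,db['mask'])],[p[0],p[1],0.2],sx,sy,z0,z1)])
    for s,d in((a,da),(b,db)): print('   ',np.round(d['at']),*[np.round(q,4) for q in fit([(s,d['mask'])],[p[0],p[1],0.2],sx,sy,z0,z1)])
go('board',(266,224),(276,220),.16,.16,0,.02)
go('bin',(187,289),(263,324),.21,.212,0,.03)
go('mat',(311,129),(237,143),.24,.23,0,.001)
for pa,pb in(((162,278),(225,337)),((190,261),(241,293)),((201,279),(269,302)),((184,316),(286,352))): go('tile0',pa,pb,.036,.036,.004,.018)
go('jar',(287,294),(362,254),.06,.06,0,.085)
d=near(a,'station',(288,179));e=near(b,'station',(257,178))
for s,m,n in((a,d,'a'),(b,e,'b')):
    im=s['image'].copy(); im[~m['mask']]//=3; 
    print(n,s['image'].shape)
# grille by colour inside mask: report quad
for z,s,px in((0,a,[(261,144),(232,182)]),(0,b,[(203,169),(272,166),(208,210)])): print(onz(s,px,0).round(3))
E
```

```text
board [ 0.548 -0.024  0.   ] gap 0.0051 both [ 0.5463 -0.0211  1.432 ] 0.058
    [267. 225.] [ 0.5469 -0.0201  1.4477] 0.0574
    [276. 220.] [ 0.5458 -0.023  -0.1413] 0.0479
bin [ 0.479 -0.343  0.   ] gap 0.0075 both [ 0.4803 -0.3395 -0.3813] 0.167
    [185. 288.] [ 0.4801 -0.338  -0.3753] 0.1535
    [263. 327.] [ 0.4797 -0.3402 -0.3768] 0.179
mat [0.458 0.388 0.001] gap 0.0034 both [ 0.4587  0.3916 -0.0697] 0.036
    [312. 128.] [ 0.4588  0.3944 -0.0703] 0.0384
    [238. 143.] [ 0.4583  0.3915 -0.0608] 0.0266
tile0 [ 0.399 -0.36   0.01 ] gap 0.0009 both [ 0.4035 -0.3621 -0.6922] 0.166
    [161. 278.] [ 0.4045 -0.3619 -0.6681] 0.1112
    [225. 334.] [ 0.4018 -0.3644  0.881 ] 0.181
tile0 [ 0.443 -0.275  0.016] gap 0.0017 both [ 0.4353 -0.2693 -0.5622] 0.191
    [190. 264.] [ 0.4375 -0.2697  0.9018] 0.1839
    [243. 296.] [ 0.4329 -0.2698  0.8687] 0.1371
tile0 [ 0.478 -0.305  0.054] gap 0.054 both [ 0.4943 -0.2932  0.9859] 0.535
    [190. 264.] [ 0.4374 -0.2689  0.3482] 0.2295
    [269. 306.] [ 0.4943 -0.2932  0.9859] 0.0707
tile0 [ 0.53  -0.405  0.003] gap 0.0016 both [ 0.5286 -0.4137 -0.4642] 0.18
    [185. 315.] [ 0.5303 -0.4132 -0.1743] 0.2541
    [290. 351.] [ 0.5282 -0.4145 -0.4534] 0.0721
jar [ 0.737 -0.187  0.039] gap 0.0024 both [ 0.7342 -0.1915  1.0524] 0.315
    [288. 295.] [ 0.7377 -0.194   0.3878] 0.3332
    [362. 252.] [ 0.7361 -0.1885  1.0487] 0.2354
a (384, 512, 3)
b (384, 512, 3)
[[0.347 0.223 0.   ]
 [0.361 0.037 0.   ]]
[[0.338 0.235 0.   ]
 [0.565 0.236 0.   ]
 [0.358 0.035 0.   ]]
```

```bash
cat >> h.py <<'E'
def plan(x,y,z,yaw,T=None):
    """dp(mm), dr to reach the pointing-down pose; printed for the move call"""
    T=tool() if T is None else T
    G=np.eye(4);G[:3,:3]=R.from_euler('xyz',[np.pi,0,yaw]).as_matrix();G[:3,3]=[x,y,z]
    D=np.linalg.inv(T)@G
    print('dp',(D[:3,3]*1000).round(1),'dr',R.from_matrix(D[:3,:3]).as_rotvec().round(3)); return G
E
python3 - <<'E'
from h import *
plan(.47,-.37,.28,-.38)
s=snapshot('wrist');print(np.round(s['T_tool_cam'],3),s['intrinsics'])
E
```

```text
dp [ 294.1 -154.2  -29.7] dr [0.   0.   0.77]
[[-0.    -0.955 -0.296  0.075]
 [ 1.    -0.     0.    -0.   ]
 [-0.    -0.296  0.955 -0.123]
 [ 0.     0.     0.     1.   ]] [[288.24341961   0.         252.2722434 ]
 [  0.         288.24341961 192.54141426]
 [  0.           0.           1.        ]]
```

>>> carry_out(
  steps=[
    {"dp": [50, -26, -5], "dr": [0, 0, 0.13], "gripper": 85},
    {"dp": [100, -51, -10], "dr": [0, 0, 0.26], "gripper": 85},
    {"dp": [150, -77, -15], "dr": [0, 0, 0.39], "gripper": 85},
    {"dp": [200, -103, -20], "dr": [0, 0, 0.52], "gripper": 85},
    {"dp": [250, -128, -25], "dr": [0, 0, 0.65], "gripper": 85},
    {"dp": [294, -154, -30], "dr": [0, 0, 0.77], "gripper": 85},
    {"dp": [320, -190, -30], "dr": [0, 0, 0.77], "gripper": 85},
    {"dp": [320, -190, -30], "dr": [0, 0, 0.77], "gripper": 85},
  ],
)

```text
time_s: 3.25
tcp_pos: [0.4813, -0.3243, 0.2806]
ee_rot: [-3.141, -0.0, -0.376]
force: [0.4, -0.7, -0.1]
opening: 0.0846
grasp_force: 0.0
```

```bash
python3 - <<'E'
from h import *
o=readout.get_obs();print(o['tcp_pos'],o['ee_rot'],o['qpos'])
s=snap('wrist');save('w1.png',s['image'])
for d in outline_of(s,'tile0'):
    p=onz(s,[d['at']],.011)[0]
    print(round(d['score'],2),np.round(d['at']),p.round(3),*[np.round(q,4) for q in fit([(s,d['mask'])],[p[0],p[1],.2],.036,.036,.004,.018,.005)])
for d in outline_of(s,'bin')[:1]: print('bin',*[np.round(q,4) for q in fit([(s,d['mask'])],[.48,-.34,-.38],.21,.212,0,.03)])
print([np.round(d['at']) for d in outline_of(s,'stilt')])
E
```

```text
[ 0.48126881 -0.32431296  0.28060049] [-3.14132334e+00 -2.55463963e-04 -3.75894237e-01] [-7.67863680e-01  5.62939783e-02  1.78292904e+00  3.59357381e-04
  1.30223644e+00  1.17873152e+00]
0.97 [231. 204.] [ 0.433 -0.273  0.011] [ 0.4336 -0.2712  0.8415] 0.0901
0.96 [212.  10.] [ 0.668 -0.346  0.011] [ 0.6741 -0.3447  0.1765] 0.0279
0.9 [226. 161.] [ 0.493 -0.29   0.011] [ 0.4926 -0.2935  0.9518] 0.0601
0.73 [298. 203.] [ 0.399 -0.362  0.011] [ 0.401  -0.3651  0.8909] 0.0527
0.72 [302. 105.] [ 0.525 -0.412  0.011] [ 0.5272 -0.4142 -0.4613] 0.0686
0.59 [263. 298.] [ 0.266 -0.258  0.011] [ 0.2676 -0.2594  1.4342] 0.1442
0.17 [67. 13.] [ 0.73  -0.183  0.011] [ 0.7239 -0.19    1.0053] 0.456
bin [ 0.4784 -0.3397 -0.3755] 0.15
[array([298., 153.])]
```

View pics/w1.png

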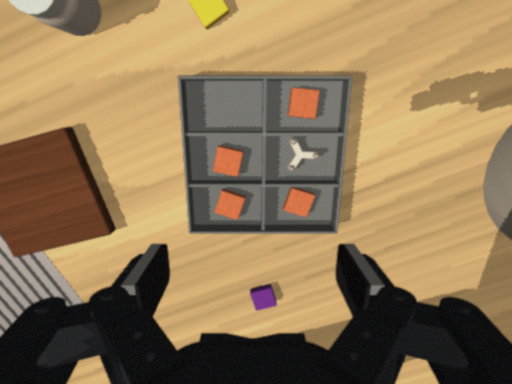

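```bash
python3 - <<'E'
from h import *
plan(.5272,-.4142,.10,-.461);plan(.5272,-.4142,.024,-.461)
s=snap('wrist');b=snap('side');a=snap('scene')
W=outline_of(s,'tile0');B=outline_of(b,'tile0')
for d in W[:5]:
    c=[tri(s,d['at'],b,e['at']) for e in B]; print(np.round(d['at']),[(p.round(4),round(g,4)) for p,g in c if g<.004])
db=[(v,min(outline_of(v,'board'),key=lambda d:np.hypot(*(np.array(d['at'])-q)))['mask']) for v,q in((a,(266,224)),(b,(276,220)))]
print(fit(db,[.546,-.021,-.14],.16,.16,0,.02))
E
```

```text
dp [ 75.9  62.5 180.4] dr [ 0.   -0.    0.08]
dp [ 75.9  62.4 256.4] dr [ 0.   -0.    0.08]
[227. 204.] []
[263. 299.] []
[298. 104.] []
[299. 207.] [(array([ 0.3953, -0.3655,  0.0191]), np.float64(0.0022))]
[207.  10.] []
(array([ 0.54855985, -0.02157714, -0.12367278]), np.float64(0.2488762539428443))
```

>>> carry_out(
  steps=[
    {"dp": [22, 18, 52], "dr": [0, 0, 0.03], "gripper": 52},
    {"dp": [44, 36, 104], "dr": [0, 0, 0.06], "gripper": 52},
    {"dp": [66, 54, 156], "dr": [0, 0, 0.08], "gripper": 52},
    {"dp": [76, 62.5, 195], "dr": [0, 0, 0.08], "gripper": 52},
    {"dp": [76, 62.5, 195], "dr": [0, 0, 0.08], "gripper": 52},
    {"dp": [76, 62.5, 195], "dr": [0, 0, 0.08], "gripper": 52},
  ],
)

```text
time_s: 4.55
tcp_pos: [0.5282, -0.4137, 0.0869]
ee_rot: [3.141, -0.002, -0.46]
force: [0.4, 0.4, 0.2]
opening: 0.0518
grasp_force: 0.0
```

```bash
python3 - <<'E'
from h import *
s=snap('wrist');save('w2.png',s['image'])
for d in outline_of(s,'tile0')[:5]:
    p=onz(s,[d['at']],.011)[0]
    print(round(d['score'],2),np.round(d['at']),p.round(3),*[np.round(q,4) for q in fit([(s,d['mask'])],[p[0],p[1],.2],.036,.036,.004,.018,.005)])
plan(.5272,-.4142,.024,-.461)
E
```

```text
0.76 [141. 367.] [ 0.438 -0.258  0.011] [ 0.4235 -0.2538  0.6522] 0.6417
0.69 [252. 216.] [ 0.524 -0.411  0.011] [ 0.5274 -0.4139 -0.4596] 0.0809
0.58 [57. 60.] [ 0.675 -0.348  0.011] [ 0.6723 -0.347   0.2613] 0.128
0.54 [131. 284.] [ 0.514 -0.298  0.011] [ 0.4945 -0.2887  0.5083] 0.9513
dp [-1.6  0.8 64.4] dr [ 0.002 -0.004  0.001]
```

View pics/w2.png

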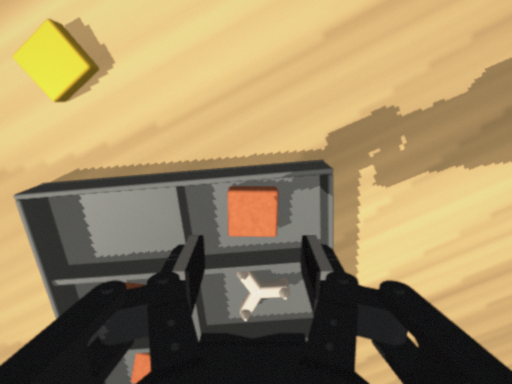

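The tile sits at (252,213), centred between the fingers. Fits at two heights agree, so I grasp it.

>>> carry_out(
  steps=[
    {"dp": [-1, 0.5, 35], "gripper": 52},
    {"dp": [-1, 0.5, 62], "gripper": 52},
    {"dp": [-1, 0.5, 62], "gripper": 52},
    {"dp": [-1, 0.5, 62], "gripper": 30},
    {"dp": [-1, 0.5, 62], "gripper": 30},
    {"dp": [-1, 0.5, 62], "gripper": 30},
    {"dp": [-1, 0.5, 62], "gripper": 30},
  ],
  grip_force=40,
)

```text
schema error: expected keys dp, dr, gripper
```

>>> carry_out(
  steps=[
    {"dp": [-1, 0.5, 35], "dr": [0, 0, 0], "gripper": 52},
    {"dp": [-1, 0.5, 62], "dr": [0, 0, 0], "gripper": 52},
    {"dp": [-1, 0.5, 62], "dr": [0, 0, 0], "gripper": 52},
    {"dp": [-1, 0.5, 62], "dr": [0, 0, 0], "gripper": 30},
    {"dp": [-1, 0.5, 62], "dr": [0, 0, 0], "gripper": 30},
    {"dp": [-1, 0.5, 62], "dr": [0, 0, 0], "gripper": 30},
    {"dp": [-1, 0.5, 62], "dr": [0, 0, 0], "gripper": 30},
  ],
  grip_force=40,
)

```text
time_s: 5.52
tcp_pos: [0.5279, -0.4145, 0.0261]
ee_rot: [3.14, -0.004, -0.46]
force: [-0.1, -0.0, 6.7]
opening: 0.035
grasp_force: 42.5
```

```bash
python3 - <<'E'
from h import *
# slots on board, board (x,y,yaw)
bx,by,th=.547,-.021,-.135
for sx,sy in((1,-1),(1,1),(-1,-1),(-1,1)):
    c,s=np.cos(th),np.sin(th);x,y=bx+.038*(c*sx-s*sy),by+.038*(s*sx+c*sy);print(sx,sy,round(x,4),round(y,4))
T=tool()
plan(.590,-.065,.13,th,T)
E
```

```text
1 -1 0.5795 -0.0638
1 1 0.5898 0.0115
-1 -1 0.5042 -0.0535
-1 1 0.5145 0.0218
dp [ -99.1 -340.6 -104.7] dr [ 0.002 -0.004 -0.325]
```

>>> carry_out(
  steps=[
    {"dp": [0, 0, -50], "dr": [0, 0, 0], "gripper": 30},
    {"dp": [-10, -40, -90], "dr": [0, 0, -0.03], "gripper": 30},
    {"dp": [-25, -95, -105], "dr": [0, 0, -0.1], "gripper": 30},
    {"dp": [-40, -150, -105], "dr": [0, 0, -0.15], "gripper": 30},
    {"dp": [-56, -205, -105], "dr": [0, 0, -0.2], "gripper": 30},
    {"dp": [-73, -260, -105], "dr": [0, 0, -0.26], "gripper": 30},
    {"dp": [-90, -315, -105], "dr": [0, 0, -0.325], "gripper": 30},
    {"dp": [-99, -340, -105], "dr": [0, 0, -0.325], "gripper": 30},
    {"dp": [-99, -340, -105], "dr": [0, 0, -0.325], "gripper": 30},
  ],
)

```text
time_s: 6.65
tcp_pos: [0.5889, -0.0626, 0.1285]
ee_rot: [3.142, -0.0, -0.132]
force: [-0.1, 0.2, -0.1]
opening: 0.0349
grasp_force: 41.8
```

```bash
cat >> h.py <<'E'
def board(names=('wrist','scene','side'),guess=(.547,-.021,-.135)):
    out=[]
    for n in names:
        s=snap(n); px=proj(s,[[guess[0],guess[1],.02]])[0]
        ds=[d for d in outline_of(s,'board') if d['score']>.3]
        for d in ds:
            p=onz(s,[d['at']],.02)[0]
            if np.hypot(p[0]-guess[0],p[1]-guess[1])<.09:
                q,c=fit([(s,d['mask'])],guess,.16,.16,0,.02); q[2]=(q[2]+np.pi/4)%(np.pi/2)-np.pi/4
                print(n,'board',q.round(4),round(c,3)); out.append((q,c))
    return out
def slots(b,z,r=.038):
    bx,by,th=b; c,s=np.cos(th),np.sin(th)
    for sx,sy in((1,-1),(1,1),(-1,-1),(-1,1)):
        print((sx,sy),end=' '); plan(bx+r*(c*sx-s*sy),by+r*(s*sx+c*sy),z,th)
E
python3 - <<'E'
from h import *
s=snap('wrist');save('w3.png',s['image'])
b=board()
q=min(b,key=lambda t:t[1])[0]
slots(q,.0425)
E
```

```text
wrist board [ 0.545  -0.0227 -0.1261] 0.385
scene board [ 0.5491 -0.0209 -0.1242] 0.347
side board [ 0.5473 -0.0234 -0.1423] 0.077
(1, -1) dp [-9.2  1.9 85.9] dr [ 0.    -0.     0.005]
(1, 1) dp [ -8.7 -74.1  85.9] dr [ 0.    -0.     0.005]
(-1, -1) dp [-85.2   1.5  85.9] dr [ 0.    -0.     0.005]
(-1, 1) dp [-84.7 -74.5  85.8] dr [ 0.    -0.     0.005]
```

View pics/w3.png

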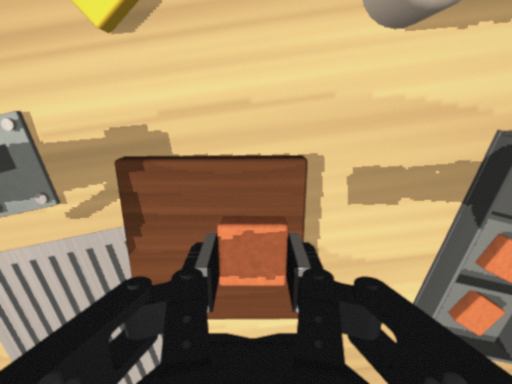

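The wrist view shows the held tile at (252,255). The board's far corners are at (120,158) and (305,157), and the board pose agrees across the cameras. I place the tile in slot (+,-).

>>> carry_out(
  steps=[
    {"dp": [-9, 2, 50], "dr": [0, 0, 0], "gripper": 30},
    {"dp": [-9, 2, 75], "dr": [0, 0, 0], "gripper": 30},
    {"dp": [-9, 2, 85.5], "dr": [0, 0, 0], "gripper": 30},
    {"dp": [-9, 2, 85.5], "dr": [0, 0, 0], "gripper": 30},
    {"dp": [-9, 2, 85.5], "dr": [0, 0, 0], "gripper": 52},
    {"dp": [-9, 2, 85.5], "dr": [0, 0, 0], "gripper": 52},
    {"dp": [-9, 2, 85.5], "dr": [0, 0, 0], "gripper": 52},
    {"dp": [-9, 2, 40], "dr": [0, 0, 0], "gripper": 52},
    {"dp": [-9, 2, -10], "dr": [0, 0, 0], "gripper": 52},
    {"dp": [-9, 2, -20], "dr": [0, 0, 0], "gripper": 52},
  ],
)

```text
time_s: 8.25
tcp_pos: [0.5822, -0.0661, 0.1532]
ee_rot: [3.14, -0.009, -0.135]
force: [-0.1, -0.7, -0.3]
opening: 0.0518
grasp_force: 0.0
```

```bash
python3 - <<'E'
from h import *
s=snap('wrist')
for d in outline_of(s,'tile0')[:3]:
    p=onz(s,[d['at']],.034)[0]
    print(round(d['score'],2),np.round(d['at']),p.round(3),*[np.round(q,4) for q in fit([(s,d['mask'])],[p[0],p[1],.2],.036,.036,.02,.034,.005)])
board(('wrist','side'))
print('T2 above/down');plan(.4926,-.2935,.13,-.619);plan(.4926,-.2935,.028,-.619)
E
```

```text
0.87 [484. 241.] [ 0.507 -0.275  0.034] [ 0.5016 -0.2829  0.9914] 0.1749
0.57 [456. 293.] [ 0.453 -0.253  0.034] [ 0.4476 -0.2591 -0.8072] 0.2027
wrist board [ 0.545  -0.0231 -0.1343] 0.196
side board [ 0.5476 -0.0217 -0.1438] 0.141
T2 above/down
dp [-54.1 237.9  16.1] dr [0.    0.004 0.484]
dp [-53.7 238.  118.1] dr [0.    0.004 0.484]
```

>>> carry_out(
  steps=[
    {"dp": [-12, 55, 0], "dr": [0, 0, 0.11], "gripper": 52},
    {"dp": [-24, 110, 0], "dr": [0, 0, 0.22], "gripper": 52},
    {"dp": [-37, 165, 0], "dr": [0, 0, 0.34], "gripper": 52},
    {"dp": [-50, 220, 0], "dr": [0, 0, 0.46], "gripper": 52},
    {"dp": [-54, 238, 30], "dr": [0, 0, 0.484], "gripper": 52},
    {"dp": [-54, 238, 70], "dr": [0, 0, 0.484], "gripper": 52},
    {"dp": [-54, 238, 70], "dr": [0, 0, 0.484], "gripper": 52},
  ],
)

```text
time_s: 9.43
tcp_pos: [0.4908, -0.2917, 0.0731]
ee_rot: [-3.14, 0.011, -0.62]
force: [0.6, 0.8, 0.2]
opening: 0.0516
grasp_force: 0.0
```

```bash
python3 - <<'E'
from h import *
s=snap('wrist')
for d in outline_of(s,'tile0')[:4]:
    p=onz(s,[d['at']],.011)[0]
    print(round(d['score'],2),np.round(d['at']),*[np.round(q,4) for q in fit([(s,d['mask'])],[p[0],p[1],.2],.036,.036,.004,.018,.005)])
T=tool();print(T[:3,3])
plan(.4926,-.2935,.027,-.619)
E
```

```text
0.91 [273. 289.] [ 0.4334 -0.2701 -0.7129] 0.0932
0.89 [408. 261.] [ 0.4004 -0.3644  0.8626] 0.1457
0.87 [251. 210.] [ 0.493  -0.2931  0.9815] 0.0391
[ 0.49386591 -0.29353149  0.07776916]
dp [-1.   0.7 50.8] dr [-0.     0.002  0.   ]
```

>>> carry_out(
  steps=[
    {"dp": [-1, 0.5, 30], "dr": [0, 0, 0], "gripper": 52},
    {"dp": [-1, 0.5, 49], "dr": [0, 0, 0], "gripper": 52},
    {"dp": [-1, 0.5, 49], "dr": [0, 0, 0], "gripper": 52},
    {"dp": [-1, 0.5, 49], "dr": [0, 0, 0], "gripper": 30},
    {"dp": [-1, 0.5, 49], "dr": [0, 0, 0], "gripper": 30},
    {"dp": [-1, 0.5, 49], "dr": [0, 0, 0], "gripper": 30},
    {"dp": [-1, 0.5, 0], "dr": [0, 0, 0], "gripper": 30},
    {"dp": [-1, 0.5, -48], "dr": [0, 0, 0], "gripper": 30},
  ],
)

```text
time_s: 10.52
tcp_pos: [0.4925, -0.2934, 0.1268]
ee_rot: [-3.141, 0.002, -0.619]
force: [1.5, 0.5, 0.6]
opening: 0.0346
grasp_force: 40.1
```

>>> carry_out(
  steps=[
    {"dp": [-17, -52, 0], "dr": [0, 0, -0.08], "gripper": 30},
    {"dp": [-34, -105, 0], "dr": [0, 0, -0.16], "gripper": 30},
    {"dp": [-51, -158, 0], "dr": [0, 0, -0.24], "gripper": 30},
    {"dp": [-68, -211, 0], "dr": [0, 0, -0.32], "gripper": 30},
    {"dp": [-85, -264, 0], "dr": [0, 0, -0.42], "gripper": 30},
    {"dp": [-97, -303, 0], "dr": [0, 0, -0.484], "gripper": 30},
    {"dp": [-97, -303, 0], "dr": [0, 0, -0.484], "gripper": 30},
    {"dp": [-97, -303, 0], "dr": [0, 0, -0.484], "gripper": 30},
  ],
)

```text
time_s: 11.52
tcp_pos: [0.5896, 0.0089, 0.1261]
ee_rot: [3.141, 0.001, -0.135]
force: [-0.4, 0.1, -0.1]
opening: 0.0345
grasp_force: 40.1
```

```bash
python3 - <<'E'
from h import *
s=snap('wrist');save('w4.png',s['image'])
b=board()
T=tool();print(T[:3,3])
slots((.547,-.0225,-.137),.0445)
E
```

```text
wrist board [ 0.5457 -0.0221 -0.1383] 0.412
scene board [ 0.5473 -0.0192 -0.1305] 0.171
side board [ 0.5472 -0.0219 -0.1353] 0.121
[0.5897703  0.00843823 0.12635159]
(1, -1) dp [-0.2 74.5 81.9] dr [0. 0. 0.]
(1, 1) dp [-0.1 -1.5 81.9] dr [0. 0. 0.]
(-1, -1) dp [-76.2  74.5  81.9] dr [0. 0. 0.]
(-1, 1) dp [-76.1  -1.5  81.9] dr [0. 0. 0.]
```

View pics/w4.png

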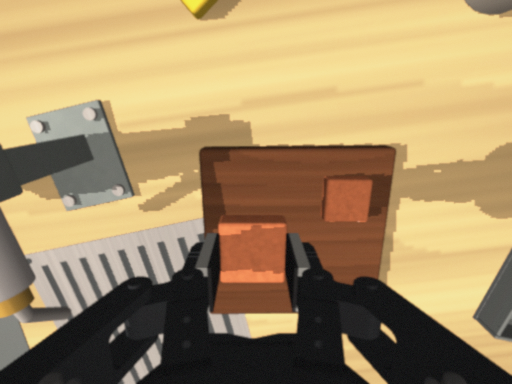

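The first tile lies squarely at (348,200) and the second is held at (252,255). I place it in slot (+,+).

>>> carry_out(
  steps=[
    {"dp": [0, -2, 50], "dr": [0, 0, 0], "gripper": 30},
    {"dp": [0, -2, 72], "dr": [0, 0, 0], "gripper": 30},
    {"dp": [0, -2, 81.5], "dr": [0, 0, 0], "gripper": 30},
    {"dp": [0, -2, 81.5], "dr": [0, 0, 0], "gripper": 30},
    {"dp": [0, -2, 81.5], "dr": [0, 0, 0], "gripper": 52},
    {"dp": [0, -2, 81.5], "dr": [0, 0, 0], "gripper": 52},
    {"dp": [0, -2, 81.5], "dr": [0, 0, 0], "gripper": 52},
    {"dp": [0, -2, 40], "dr": [0, 0, 0], "gripper": 52},
    {"dp": [0, -2, 0], "dr": [0, 0, 0], "gripper": 52},
    {"dp": [0, -2, 0], "dr": [0, 0, 0], "gripper": 52},
  ],
)

```text
time_s: 13.12
tcp_pos: [0.5929, 0.0109, 0.1307]
ee_rot: [3.141, -0.009, -0.135]
force: [-0.1, 0.7, 0.4]
opening: 0.052
grasp_force: 0.0
```

```bash
python3 - <<'E'
from h import *
T=tool();print(T[:3,3]);plan(.4335,-.2707,.08,-.724)
E
```

```text
[0.59292881 0.01086326 0.13067602]
dp [-120.5  300.5   49.7] dr [-0.002 -0.008  0.589]
```

>>> carry_out(
  steps=[
    {"dp": [-20, 52, 0], "dr": [0, 0, 0.1], "gripper": 52},
    {"dp": [-40, 104, 0], "dr": [0, 0, 0.2], "gripper": 52},
    {"dp": [-60, 156, 0], "dr": [0, 0, 0.3], "gripper": 52},
    {"dp": [-80, 208, 0], "dr": [0, 0, 0.4], "gripper": 52},
    {"dp": [-100, 260, 0], "dr": [0, 0, 0.5], "gripper": 52},
    {"dp": [-117.5, 299.5, 15], "dr": [0, 0, 0.589], "gripper": 52},
    {"dp": [-117.5, 299.5, 50], "dr": [0, 0, 0.589], "gripper": 52},
    {"dp": [-117.5, 299.5, 50], "dr": [0, 0, 0.589], "gripper": 52},
    {"dp": [-117.5, 299.5, 50], "dr": [0, 0, 0.589], "gripper": 52},
  ],
)

```text
time_s: 14.25
tcp_pos: [0.4335, -0.2694, 0.0764]
ee_rot: [-3.142, 0.001, -0.724]
force: [0.7, -0.1, 0.9]
opening: 0.052
grasp_force: 0.0
```

```bash
python3 - <<'E'
from h import *
s=snap('wrist')
for d in outline_of(s,'tile0')[:4]:
    p=onz(s,[d['at']],.011)[0]
    print(round(d['score'],2),np.round(d['at']),*[np.round(q,4) for q in fit([(s,d['mask'])],[p[0],p[1],.2],.036,.036,.004,.018,.005)])
T=tool();print(T[:3,3])
plan(.4335,-.2707,.0275,-.724)
plan(.5145,.0205,.126,-.137)
E
```

```text
0.76 [368. 365.] [ 0.2676 -0.2507 -0.2242] 0.437
0.7 [252. 214.] [ 0.4337 -0.2709  0.8749] 0.0752
0.68 [391. 164.] [ 0.4016 -0.3638  0.8664] 0.0877
[ 0.43430923 -0.26979699  0.07751742]
dp [-0.1  1.2 50. ] dr [ 0.    -0.002  0.001]
dp [-131.9 -270.7  -48.8] dr [ 0.001 -0.002 -0.586]
```

>>> carry_out(
  steps=[
    {"dp": [0, 1, 30], "dr": [0, 0, 0], "gripper": 52},
    {"dp": [0, 1, 49], "dr": [0, 0, 0], "gripper": 52},
    {"dp": [0, 1, 49], "dr": [0, 0, 0], "gripper": 52},
    {"dp": [0, 1, 49], "dr": [0, 0, 0], "gripper": 30},
    {"dp": [0, 1, 49], "dr": [0, 0, 0], "gripper": 30},
    {"dp": [0, 1, 49], "dr": [0, 0, 0], "gripper": 30},
    {"dp": [0, 1, 0], "dr": [0, 0, 0], "gripper": 30},
    {"dp": [0, 1, -49], "dr": [0, 0, 0], "gripper": 30},
  ],
)

```text
time_s: 15.35
tcp_pos: [0.432, -0.2699, 0.1257]
ee_rot: [3.142, 0.002, -0.724]
force: [-0.2, -0.1, -0.0]
opening: 0.0343
grasp_force: 40.2
```

>>> carry_out(
  steps=[
    {"dp": [-24, -49, 0], "dr": [0, 0, -0.1], "gripper": 30},
    {"dp": [-48, -98, 0], "dr": [0, 0, -0.2], "gripper": 30},
    {"dp": [-72, -147, 0], "dr": [0, 0, -0.3], "gripper": 30},
    {"dp": [-96, -197, 0], "dr": [0, 0, -0.4], "gripper": 30},
    {"dp": [-120, -246, 0], "dr": [0, 0, -0.5], "gripper": 30},
    {"dp": [-132, -272, 0], "dr": [0, 0, -0.587], "gripper": 30},
    {"dp": [-132, -272, 0], "dr": [0, 0, -0.587], "gripper": 30},
    {"dp": [-132, -272, 0], "dr": [0, 0, -0.587], "gripper": 30},
  ],
)

```text
time_s: 16.35
tcp_pos: [0.5137, 0.0203, 0.1251]
ee_rot: [3.141, 0.0, -0.138]
force: [0.1, -0.7, -1.1]
opening: 0.0344
grasp_force: 40.2
```

```bash
python3 - <<'E'
from h import *
b=board()
s=snap('wrist');save('w5.png',s['image'])
for d in outline_of(s,'tile0')[:4]:
    p=onz(s,[d['at']],.034)[0]
    print(round(d['score'],2),np.round(d['at']),*[np.round(q,4) for q in fit([(s,d['mask'])],[p[0],p[1],.2],.036,.036,.02,.034,.005)])
slots((.547,-.0225,-.137),.0445)
E
```

```text
wrist board [ 0.5454 -0.022  -0.1328] 0.216
scene board [ 0.5475 -0.02   -0.124 ] 0.192
side board [ 0.5462 -0.0231 -0.1274] 0.174
0.94 [249. 101.] [ 0.5887  0.0105 -0.1402] 0.054
0.81 [254. 247.] [0.4749 0.0248 0.7134] 0.5212
0.63 [358. 101.] [ 0.5802 -0.0663 -0.1162] 0.0592
(1, -1) dp [76.6 75.7 80.9] dr [ 0.    -0.    -0.001]
(1, 1) dp [76.5 -0.3 80.9] dr [ 0.    -0.    -0.001]
(-1, -1) dp [ 0.6 75.8 80.9] dr [ 0.    -0.    -0.001]
(-1, 1) dp [ 0.5 -0.2 80.9] dr [ 0.    -0.    -0.001]
```

>>> carry_out(
  steps=[
    {"dp": [0.5, 0, 50], "dr": [0, 0, 0], "gripper": 30},
    {"dp": [0.5, 0, 72], "dr": [0, 0, 0], "gripper": 30},
    {"dp": [0.5, 0, 81], "dr": [0, 0, 0], "gripper": 30},
    {"dp": [0.5, 0, 81], "dr": [0, 0, 0], "gripper": 30},
    {"dp": [0.5, 0, 81], "dr": [0, 0, 0], "gripper": 52},
    {"dp": [0.5, 0, 81], "dr": [0, 0, 0], "gripper": 52},
    {"dp": [0.5, 0, 81], "dr": [0, 0, 0], "gripper": 52},
    {"dp": [0.5, 0, 40], "dr": [0, 0, 0], "gripper": 52},
    {"dp": [0.5, 0, 0], "dr": [0, 0, 0], "gripper": 52},
    {"dp": [0.5, 0, 0], "dr": [0, 0, 0], "gripper": 52},
  ],
)

```text
time_s: 18.0
tcp_pos: [0.5172, 0.0203, 0.1293]
ee_rot: [3.141, -0.008, -0.137]
force: [0.0, 0.6, -0.1]
opening: 0.0518
grasp_force: 0.0
```

```bash
python3 - <<'E'
from h import *
T=tool();print(T[:3,3]);plan(.401,-.3645,.08,-.694)
E
```

```text
[0.51720277 0.02030757 0.12928573]
dp [-62.9 397.1  48.8] dr [-0.002 -0.008  0.557]
```

>>> carry_out(
  steps=[
    {"dp": [-8, 55, 0], "dr": [0, 0, 0.08], "gripper": 52},
    {"dp": [-16, 110, 0], "dr": [0, 0, 0.16], "gripper": 52},
    {"dp": [-25, 165, 0], "dr": [0, 0, 0.24], "gripper": 52},
    {"dp": [-33, 220, 0], "dr": [0, 0, 0.32], "gripper": 52},
    {"dp": [-42, 275, 0], "dr": [0, 0, 0.4], "gripper": 52},
    {"dp": [-51, 330, 0], "dr": [0, 0, 0.48], "gripper": 52},
    {"dp": [-60, 385, 5], "dr": [0, 0, 0.557], "gripper": 52},
    {"dp": [-60, 397, 45], "dr": [0, 0, 0.557], "gripper": 52},
    {"dp": [-60, 397, 48], "dr": [0, 0, 0.557], "gripper": 52},
    {"dp": [-60, 397, 48], "dr": [0, 0, 0.557], "gripper": 52},
  ],
)

```text
time_s: 19.25
tcp_pos: [0.4006, -0.3633, 0.0767]
ee_rot: [-3.141, 0.002, -0.694]
force: [0.3, -0.0, -0.8]
opening: 0.0518
grasp_force: 0.0
```

```bash
python3 - <<'E'
from h import *
s=snap('wrist')
for d in outline_of(s,'tile0')[:4]:
    p=onz(s,[d['at']],.011)[0]
    print(round(d['score'],2),np.round(d['at']),*[np.round(q,4) for q in fit([(s,d['mask'])],[p[0],p[1],.2],.036,.036,.004,.018,.005)])
T=tool();print(T[:3,3])
plan(.401,-.3645,.0275,-.694)
plan(.504,-.055,.126,-.137)
E
```

```text
0.79 [252. 216.] [ 0.4009 -0.3642  0.885 ] 0.0752
[ 0.40153351 -0.3639802   0.07829361]
dp [-0.1  0.7 50.8] dr [ 0.    -0.001  0.001]
dp [-118.5 -303.2  -47.9] dr [ 0.001 -0.001 -0.556]
```

>>> carry_out(
  steps=[
    {"dp": [0, 1, 30], "dr": [0, 0, 0], "gripper": 52},
    {"dp": [0, 1, 49], "dr": [0, 0, 0], "gripper": 52},
    {"dp": [0, 1, 49], "dr": [0, 0, 0], "gripper": 52},
    {"dp": [0, 1, 49], "dr": [0, 0, 0], "gripper": 30},
    {"dp": [0, 1, 49], "dr": [0, 0, 0], "gripper": 30},
    {"dp": [0, 1, 49], "dr": [0, 0, 0], "gripper": 30},
    {"dp": [0, 1, 0], "dr": [0, 0, 0], "gripper": 30},
    {"dp": [0, 1, -49], "dr": [0, 0, 0], "gripper": 30},
  ],
)

```text
time_s: 20.35
tcp_pos: [0.3997, -0.3647, 0.1268]
ee_rot: [-3.141, 0.002, -0.694]
force: [-0.7, -1.4, -0.2]
opening: 0.0348
grasp_force: 40.1
```

>>> carry_out(
  steps=[
    {"dp": [-20, -51, 0], "dr": [0, 0, -0.09], "gripper": 30},
    {"dp": [-40, -102, 0], "dr": [0, 0, -0.18], "gripper": 30},
    {"dp": [-60, -153, 0], "dr": [0, 0, -0.27], "gripper": 30},
    {"dp": [-80, -204, 0], "dr": [0, 0, -0.36], "gripper": 30},
    {"dp": [-100, -256, 0], "dr": [0, 0, -0.46], "gripper": 30},
    {"dp": [-118.5, -304, 0], "dr": [0, 0, -0.557], "gripper": 30},
    {"dp": [-118.5, -304, 0], "dr": [0, 0, -0.557], "gripper": 30},
    {"dp": [-118.5, -304, 0], "dr": [0, 0, -0.557], "gripper": 30},
  ],
)

```text
time_s: 21.35
tcp_pos: [0.5034, -0.0558, 0.1263]
ee_rot: [3.141, 0.0, -0.137]
force: [0.4, -0.3, 0.3]
opening: 0.0347
grasp_force: 40.2
```

```bash
python3 - <<'E'
from h import *
b=board()
s=snap('wrist')
for d in outline_of(s,'tile0')[:4]:
    p=onz(s,[d['at']],.034)[0]
    print(round(d['score'],2),np.round(d['at']),*[np.round(q,4) for q in fit([(s,d['mask'])],[p[0],p[1],.2],.036,.036,.02,.034,.005)])
slots((.547,-.0225,-.137),.0445)
E
```

```text
wrist board [ 0.5459 -0.0423 -0.1199] 0.252
scene board [ 0.5493 -0.0391 -0.1169] 0.279
scene board [0.5141 0.0398 0.3728] 0.948
side board [ 0.5478 -0.0414 -0.1271] 0.234
0.81 [177. 195.] [ 0.5156  0.0007 -0.1398] 0.0625
0.73 [166.  96.] [ 0.5899 -0.0079 -0.127 ] 0.0407
0.71 [278.  96.] [ 0.5812 -0.0853 -0.1392] 0.0363
0.56 [251. 250.] [ 0.4644 -0.0529  0.8056] 0.5278
(1, -1) dp [76.5 -1.6 81.8] dr [ 0.     0.    -0.002]
(1, 1) dp [ 76.4 -77.6  81.8] dr [ 0.     0.    -0.002]
(-1, -1) dp [ 0.5 -1.5 81.8] dr [ 0.     0.    -0.002]
(-1, 1) dp [  0.4 -77.5  81.8] dr [ 0.     0.    -0.002]
```

The board was knocked 20 mm in -y, and the tiles moved with it. I adjust the last slot to (0.507,-0.077).

>>> carry_out(
  steps=[
    {"dp": [6, 20, 40], "dr": [0, 0, 0], "gripper": 30},
    {"dp": [6, 20, 72], "dr": [0, 0, 0], "gripper": 30},
    {"dp": [6, 20, 81.5], "dr": [0, 0, 0], "gripper": 30},
    {"dp": [6, 20, 81.5], "dr": [0, 0, 0], "gripper": 30},
    {"dp": [6, 20, 81.5], "dr": [0, 0, 0], "gripper": 52},
    {"dp": [6, 20, 81.5], "dr": [0, 0, 0], "gripper": 52},
    {"dp": [6, 20, 81.5], "dr": [0, 0, 0], "gripper": 52},
    {"dp": [6, 20, 40], "dr": [0, 0, 0], "gripper": 52},
    {"dp": [-20, 20, 0], "dr": [0, 0, 0], "gripper": 52},
    {"dp": [-60, 20, -40], "dr": [0, 0, 0], "gripper": 52},
    {"dp": [-60, 0, -80], "dr": [0, 0, 0], "gripper": 52},
    {"dp": [-60, 0, -80], "dr": [0, 0, 0], "gripper": 52},
  ],
)

```text
time_s: 23.25
tcp_pos: [0.446, -0.0474, 0.2104]
ee_rot: [3.14, -0.009, -0.136]
force: [0.2, 0.1, 0.7]
opening: 0.0516
grasp_force: 0.0
```

```bash
python3 - <<'E'
from h import *
s=snap('wrist');save('w6.png',s['image']);T=tool();print(T[:3,3])
for d in outline_of(s,'tile0')[:5]:
    p=onz(s,[d['at']],.034)[0]
    print(round(d['score'],2),np.round(d['at']),*[np.round(q,4) for q in fit([(s,d['mask'])],[p[0],p[1],.2],.036,.036,.02,.034,.005)])
b=board(guess=(.547,-.041,-.13))
for n in('wrist','scene','side'):
    s=snap(n)
    for l in('station','nozzle','trigger','trigger_pad','grip_back'): print(n,l,[(round(d['score'],2),np.round(d['at']),int(d['mask'].sum())) for d in outline_of(s,l)])
E
```

```text
[ 0.44492252 -0.04745377  0.2081143 ]
0.92 [273.  36.] [ 0.5805 -0.0851 -0.1381] 0.06
0.9 [274. 118.] [ 0.5063 -0.077  -0.1356] 0.073
0.76 [196. 117.] [ 0.5156  0.0009 -0.1724] 0.1028
0.74 [188.  38.] [ 0.5885 -0.0079  1.4362] 0.095
0.61 [431. 285.] [ 0.2819 -0.2479  0.8793] 0.2646
scene board [ 0.5497 -0.0409 -0.1216] 0.33
side board [ 0.5476 -0.0414 -0.1256] 0.272
wrist station [(0.65, array([ 89., 165.]), 32724), (0.43, array([  6., 268.]), 478)]
wrist nozzle [(0.78, array([ 86., 164.]), 32511)]
wrist trigger []
wrist trigger_pad []
wrist grip_back [(0.84, array([ 90., 166.]), 32450)]
scene station [(0.92, array([289., 179.]), 4761)]
scene nozzle [(0.59, array([287., 180.]), 4786)]
scene trigger [(0.38, array([322., 168.]), 58)]
scene trigger_pad []
scene grip_back [(0.56, array([290., 181.]), 4893), (0.36, array([285., 296.]), 430)]
side station [(0.71, array([262., 178.]), 4387)]
side nozzle [(0.94, array([261., 180.]), 4318), (0.36, array([292., 210.]), 157)]
side trigger [(0.62, array([266., 206.]), 136)]
side trigger_pad []
side grip_back [(0.74, array([256., 179.]), 3954)]
```

View pics/w6.png

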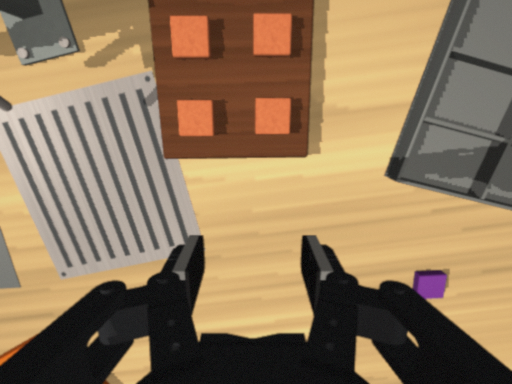

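>>> carry_out(
  steps=[
    {"dp": [15, -20, -45], "dr": [0, 0, 0], "gripper": 52},
    {"dp": [40, -65, -80], "dr": [0, 0, 0], "gripper": 52},
    {"dp": [65, -115, -90], "dr": [0, 0, 0], "gripper": 52},
    {"dp": [90, -165, -90], "dr": [0, 0, 0], "gripper": 52},
    {"dp": [90, -181, -90], "dr": [0, 0, 0], "gripper": 52},
    {"dp": [90, -181, -90], "dr": [0, 0, 0], "gripper": 52},
    {"dp": [90, -181, -90], "dr": [0, 0, 0], "gripper": 52},
  ],
)

```text
time_s: 25.42
tcp_pos: [0.5575, 0.1185, 0.2961]
ee_rot: [3.141, 0.0, -0.138]
force: [-0.7, -1.0, -0.2]
opening: 0.0521
grasp_force: 0.0
```

```bash
python3 - <<'E'
from h import *
import pickle
s=snap('wrist');save('w7.png',cv2.resize(s['image'],(800,600),interpolation=cv2.INTER_CUBIC));print(s['c2w'])
pickle.dump({k:s[k] for k in('c2w','intrinsics','dist')},open('w7.pkl','wb'))
E
```

```text
[[-1.37592444e-01 -9.46043707e-01 -2.93376248e-01  6.31851709e-01]
 [-9.90488732e-01  1.31605385e-01  4.01508967e-02  1.08126511e-01]
 [ 6.25390788e-04  2.96110328e-01 -9.55153539e-01  4.19609961e-01]
 [ 0.00000000e+00  0.00000000e+00  0.00000000e+00  1.00000000e+00]]
```

View pics/w7.png

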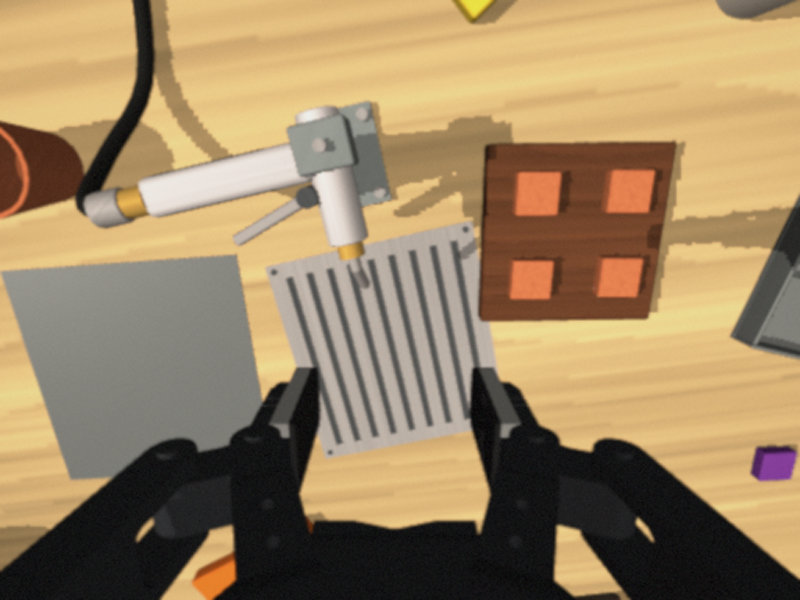

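The loaded board lies at (580,230) with four separated tiles. The grille corners are at (268,268), (472,222) and (330,455). The trigger runs from its hinge at (307,196) to its free end at (238,241), in front of the white grip, which spans (140,197) to (300,165). The nozzle tip is at (365,284).

```bash
python3 - <<'E'
from h import *
import pickle
s=pickle.load(open('w7.pkl','rb'))
U=lambda p,z:onz(s,np.array(p,float).reshape(-1,2)*.64,z)[:,:2]
g=U([(268,268),(472,222),(330,455)],0);print('grille',g.round(4))
ex=g[0]-g[2];ey=g[0]-g[1];print(np.linalg.norm(ex),np.linalg.norm(ey),'yaw',np.arctan2(ex[1],ex[0]),np.arctan2(-ey[0],ey[1]))
yaw=np.mean([np.arctan2(ex[1],ex[0]),np.arctan2(-ey[0],ey[1])]);c=(g[1]+g[2])/2
print('c',c.round(4),yaw)
m=U([(3,271),(237,255),(70,478)],0);print('mat',m.round(4),(m[1]+m[2])/2, np.arctan2(*(m[0]-m[2])[::-1]))
def st(P): d=np.atleast_2d(P)-c; return np.c_[d@[np.cos(yaw),np.sin(yaw)],d@[-np.sin(yaw),np.cos(yaw)]].round(4)
for n,p,z in(('nozzle',(365,284),.089),('hinge',(307,196),.124),('trig end front',(238,243),.124),('grip side front outer',(147,216),.115),('grip front near',(300,192),.115),('grip back outer',(140,180),.115),('grip back near',(290,147),.115),('foot',[(382,203)],0),('coup',(85,205),.115)):
    P=U(p,z);print(n,P.round(4),st(P))
# board via wrist colour mask
E
```

```text
grille [[0.5521 0.2405]
 [0.5687 0.0439]
 [0.338  0.2195]]
0.21514274912590337 0.1973439172471624 yaw 0.09795897120857641 0.08456230253531102
c [0.4533 0.1317] 0.09126063687194372
mat [[0.5846 0.4944]
 [0.5685 0.2669]
 [0.3475 0.5134]] [0.45796297 0.39013956] -0.08013048216547562
nozzle [[0.5466 0.1421]] [[0.0938 0.0019]]
hinge [[0.6185 0.1662]] [[0.1676 0.0194]]
trig end front [[0.595  0.2174]] [[0.1488 0.0724]]
grip side front outer [[0.6202 0.277 ]] [[0.1794 0.1295]]
grip front near [[0.6213 0.1721]] [[0.1709 0.0249]]
grip back outer [[0.6434 0.2746]] [[0.2023 0.125 ]]
grip back near [[0.6498 0.1729]] [[0.1994 0.0231]]
foot [[0.5973 0.1239]] [[ 0.1426 -0.0209]]
coup [[0.633 0.316]] [[0.1957 0.1672]]
```

>>> carry_out(
  steps=[
    {"dp": [35, 45, 0], "dr": [0, 0, 0], "gripper": 70},
    {"dp": [70, 90, 10], "dr": [0, 0, 0], "gripper": 70},
    {"dp": [105, 135, 30], "dr": [0, 0, 0], "gripper": 70},
    {"dp": [122, 160, 70], "dr": [0, 0, 0], "gripper": 70},
    {"dp": [122, 160, 125], "dr": [0, 0, 0], "gripper": 70},
    {"dp": [122, 160, 180], "dr": [0, 0, 0], "gripper": 70},
    {"dp": [122, 160, 220], "dr": [0, 0, 0], "gripper": 70},
    {"dp": [122, 160, 220], "dr": [0, 0, 0], "gripper": 70},
  ],
)

```text
time_s: 26.48
tcp_pos: [0.6534, -0.0563, 0.0721]
ee_rot: [-3.141, 0.009, -0.139]
force: [0.1, 0.0, 1.2]
opening: 0.0701
grasp_force: 0.0
```

```bash
python3 - <<'E'
from h import *
T=tool();print(T[:3,3])
b=board(guess=(.5477,-.042,-.135))
plan(.657,-.057,.020,-.135)
# station / mat check in fixed views
for n in('scene','side'):
    s=snap(n)
    P=box(.4533,.1317,.0913,.22,.2,0,0)[:4];print(n,proj(s,P).round(1).tolist())
    im=s['image'].copy()
    cv2.polylines(im,[(proj(s,P)*16).astype(np.int32)],True,(255,0,0),1,shift=4)
    cv2.polylines(im,[(proj(s,box(.4585,.3908,-.073,.24,.23,0,0)[:4])*16).astype(np.int32)],True,(255,0,0),1,shift=4)
    k=im[80:260,180:400] if n=='scene' else im[110:260,180:330]
    globals()[n]=cv2.resize(k,None,fx=390/k.shape[1],fy=390/k.shape[1],interpolation=cv2.INTER_CUBIC)
h=min(scene.shape[0],side.shape[0])
save('ov.png',np.hstack([scene[:h],side[:h]]))
E
```

```text
[ 0.65339581 -0.05626349  0.07213651]
wrist board [ 0.5446 -0.0413 -0.1255] 0.714
scene board [ 0.5468 -0.041  -0.0997] 0.434
side board [ 0.5471 -0.0424 -0.1186] 0.258
dp [-1.9  1.  59.5] dr [ 0.001 -0.005 -0.002]
scene [[227.3, 183.9], [284.5, 213.8], [313.0, 169.4], [257.8, 142.6]]
side [[205.9, 213.1], [281.9, 204.8], [268.5, 165.3], [201.7, 171.6]]
```

View pics/ov.png

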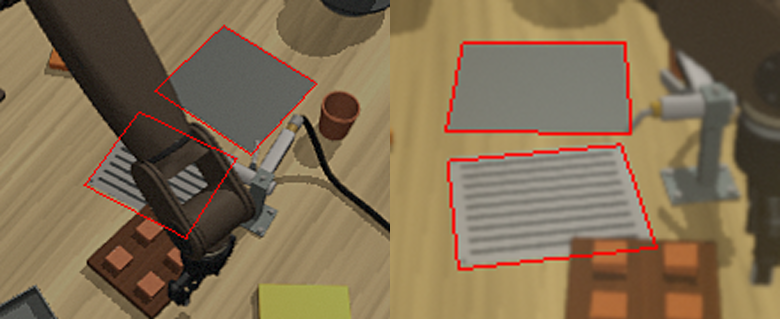

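The overlays of grille and mat match both views. I lower the fingers beside the +x face and start pushing.

>>> carry_out(
  steps=[
    {"dp": [0, 0, 30], "dr": [0, 0, 0], "gripper": 70},
    {"dp": [0, 0, 50], "dr": [0, 0, 0], "gripper": 70},
    {"dp": [0, 0, 55], "dr": [0, 0, 0], "gripper": 70},
    {"dp": [-12, 0, 55], "dr": [0, 0, 0], "gripper": 70},
    {"dp": [-20, 0, 55], "dr": [0, 0, 0], "gripper": 70},
    {"dp": [-28, -0.1, 55], "dr": [0, 0, -0.02], "gripper": 70},
    {"dp": [-38, -0.5, 55], "dr": [0, 0, -0.045], "gripper": 70},
    {"dp": [-48, -1, 55], "dr": [0, 0, -0.07], "gripper": 70},
    {"dp": [-58, -1.7, 55], "dr": [0, 0, -0.09], "gripper": 70},
    {"dp": [-68, -2.5, 55], "dr": [0, 0, -0.115], "gripper": 70},
    {"dp": [-74, -3, 55], "dr": [0, 0, -0.13], "gripper": 70},
    {"dp": [-76, -3.2, 55], "dr": [0, 0, -0.133], "gripper": 70},
  ],
)

```text
time_s: 28.38
tcp_pos: [0.5821, -0.0422, 0.0216]
ee_rot: [3.141, -0.001, -0.004]
force: [3.7, -0.6, 2.7]
opening: 0.0699
grasp_force: 2.0
```

```bash
python3 - <<'E'
from h import *
o=readout.get_obs();print(o['tcp_pos'],o['ee_rot'],o['force'])
b=board(('side',),guess=(.49,-.042,0))
s=snap('side')
for d in outline_of(s,'tile0')[:8]:
    p=onz(s,[d['at']],.027)[0]
    if p[1]>-.15: print(round(d['score'],2),np.round(d['at']),*[np.round(q,4) for q in fit([(s,d['mask'])],[p[0],p[1],0],.036,.036,.02,.034,.005)])
E
```

```text
[ 0.58214806 -0.04215218  0.0216279 ] [ 3.14122328e+00 -8.31643280e-04 -3.53533162e-03] [ 3.65456812 -0.58460579  2.68770659]
side board [ 0.4917 -0.0442 -0.0149] 0.244
0.74 [271. 227.] [ 0.5322 -0.0795 -0.0843] 0.1823
0.63 [243. 232.] [ 0.4584 -0.0853 -0.0727] 0.2986
0.61 [272. 209.] [ 0.5288 -0.0035 -0.1245] 0.2401
0.44 [244. 209.] [ 0.4558 -0.0057 -0.0148] 0.1143
```

>>> carry_out(
  steps=[
    {"dp": [-9, -1.5, 0], "dr": [0, 0, -0.022], "gripper": 70},
    {"dp": [-18, -3, 0], "dr": [0, 0, -0.045], "gripper": 70},
    {"dp": [-27, -4.5, 0], "dr": [0, 0, -0.067], "gripper": 70},
    {"dp": [-34, -5.7, 0], "dr": [0, 0, -0.084], "gripper": 70},
    {"dp": [-37.5, -6.3, 0], "dr": [0, 0, -0.093], "gripper": 70},
    {"dp": [-38.5, -6.5, 0], "dr": [0, 0, -0.095], "gripper": 70},
    {"dp": [-38.5, -6.5, 0], "dr": [0, 0, -0.095], "gripper": 70},
    {"dp": [-25, -5, 0], "dr": [0, 0, -0.095], "gripper": 70},
    {"dp": [-15, -5, -40], "dr": [0, 0, -0.095], "gripper": 70},
    {"dp": [-15, -5, -100], "dr": [0, 0, -0.095], "gripper": 70},
    {"dp": [-15, -5, -160], "dr": [0, 0, -0.095], "gripper": 70},
    {"dp": [-15, -5, -200], "dr": [0, 0, -0.095], "gripper": 70},
  ],
)

```text
time_s: 30.08
tcp_pos: [0.5677, -0.0373, 0.224]
ee_rot: [3.141, -0.001, 0.091]
force: [0.7, -0.0, -0.0]
opening: 0.0701
grasp_force: 0.0
```

```bash
cat >> h.py <<'E'
def tiles(s,zb=.02):
    for d in outline_of(s,'tile0')[:8]:
        p=onz(s,[d['at']],zb+.007)[0]
        if p[1]>-.18 and d['score']>.3: print('tile',round(d['score'],2),np.round(d['at']),*[np.round(q,4) for q in fit([(s,d['mask'])],[p[0],p[1],0],.036,.036,zb,zb+.014,.005)])
E
python3 - <<'E'
from h import *
b=board(guess=(.4533,-.044,.09))
tiles(snap('wrist'))
plan(.4533+.115*.0911,-.044-.115*.996,.22,1.662)
print(readout.get_obs()['qpos'])
E
```

```text
wrist board [ 0.4511 -0.0442  0.0901] 0.267
scene board [ 0.4557 -0.0415  0.0855] 0.269
tile 0.97 [217. 235.] [ 0.4866 -0.003  -0.0105] 0.1592
tile 0.92 [219. 286.] [ 0.4121 -0.0086  0.0131] 0.0999
tile 0.78 [280. 288.] [ 0.4195 -0.0871  0.0998] 0.0873
tile 0.74 [281. 236.] [ 0.4939 -0.0793  0.0923] 0.072
dp [-112.9  111.9   -1. ] dr [-0.005  0.003 -1.571]
[-2.43772364e-01  8.12213884e-02  1.87224927e+00 -1.02842168e-04
  1.19319908e+00  1.23627739e+00]
```

>>> carry_out(
  steps=[
    {"dp": [-13, 13, 0], "dr": [0, 0, -0.18], "gripper": 70},
    {"dp": [-26, 26, 0], "dr": [0, 0, -0.36], "gripper": 70},
    {"dp": [-39, 39, 0], "dr": [0, 0, -0.54], "gripper": 70},
    {"dp": [-52, 52, 0], "dr": [0, 0, -0.72], "gripper": 70},
    {"dp": [-65, 65, 0], "dr": [0, 0, -0.9], "gripper": 70},
    {"dp": [-78, 78, 0], "dr": [0, 0, -1.08], "gripper": 70},
    {"dp": [-91, 91, 0], "dr": [0, 0, -1.26], "gripper": 70},
    {"dp": [-104, 104, 0], "dr": [0, 0, -1.44], "gripper": 70},
    {"dp": [-113, 112, 0], "dr": [0, 0, -1.571], "gripper": 70},
    {"dp": [-113, 112, 55], "dr": [0, 0, -1.571], "gripper": 70},
    {"dp": [-113, 112, 110], "dr": [0, 0, -1.571], "gripper": 70},
    {"dp": [-113, 112, 140], "dr": [0, 0, -1.571], "gripper": 70},
  ],
)

```text
time_s: 31.98
tcp_pos: [0.462, -0.1574, 0.0768]
ee_rot: [-3.135, -0.004, 1.662]
force: [0.1, -0.2, -0.1]
opening: 0.07
grasp_force: 0.0
```

```bash
python3 - <<'E'
from h import *
T=tool();print(T[:3,3],readout.get_obs()['ee_rot'])
board(guess=(.453,-.044,.09))
tiles(snap('side'))
plan(.4638,-.159,.0215,1.662)
d=.0905
plan(.4533+d*.0911,.1317-d*.9958,.0215,1.662)
E
```

```text
[ 0.46203052 -0.15735787  0.07681727] [-3.13532823 -0.00446361  1.66153192]
wrist board [ 0.4521 -0.043   0.0899] 0.208
scene board [ 0.4572 -0.0345  0.042 ] 0.54
side board [ 0.4523 -0.0445  0.0948] 0.576
tile 0.54 [256. 230.] [ 0.4911 -0.0806 -0.0686] 0.3083
dp [ 0.8 -2.3 61.7] dr [ 0.003  0.002 -0.   ]
dp [200.8  13.7  61.3] dr [ 0.003  0.002 -0.   ]
```

>>> carry_out(
  steps=[
    {"dp": [0, -2, 40], "dr": [0, 0, 0], "gripper": 70},
    {"dp": [0, -2, 60], "dr": [0, 0, 0], "gripper": 70},
    {"dp": [10, -1.5, 60], "dr": [0, 0, 0], "gripper": 70},
    {"dp": [18, -1, 60], "dr": [0, 0, 0], "gripper": 70},
    {"dp": [26, -0.5, 60], "dr": [0, 0, 0], "gripper": 70},
    {"dp": [36, 0.5, 60], "dr": [0, 0, 0], "gripper": 70},
    {"dp": [48, 1.5, 60], "dr": [0, 0, 0], "gripper": 70},
    {"dp": [60, 2.5, 60], "dr": [0, 0, 0], "gripper": 70},
    {"dp": [72, 3.5, 60], "dr": [0, 0, 0], "gripper": 70},
    {"dp": [84, 4.5, 60], "dr": [0, 0, 0], "gripper": 70},
    {"dp": [92, 5, 60], "dr": [0, 0, 0], "gripper": 70},
    {"dp": [96, 5.5, 60], "dr": [0, 0, 0], "gripper": 70},
  ],
)

```text
time_s: 33.88
tcp_pos: [0.4611, -0.062, 0.021]
ee_rot: [-3.141, -0.0, 1.663]
force: [-1.0, -3.9, 2.9]
opening: 0.0704
grasp_force: 2.0
```

```bash
python3 - <<'E'
from h import *
o=readout.get_obs();print(o['tcp_pos'],o['ee_rot'],o['force'])
board(guess=(.453,.028,.09))
tiles(snap('side'))
d=.0905
plan(.4533+d*.0911,.1317-d*.9958,.0215,1.662)
E
```

```text
[ 0.46111915 -0.06201176  0.02104961] [-3.14057882e+00 -3.34616215e-04  1.66262295e+00] [-0.97834149 -3.94112521  2.92060887]
wrist board [0.3382 0.1287 0.0359] 0.302
wrist board [0.45   0.0297 0.0918] 0.207
scene board [ 0.4737  0.0573 -0.2352] 0.659
side board [0.4501 0.0291 0.0944] 0.739
tile 0.38 [291. 171.] [0.6356 0.1185 0.5337] 0.9405
tile 0.36 [287. 143.] [ 0.6381  0.3373 -0.001 ] 0.3785
dp [103.5  10.1  -0.6] dr [-0.001 -0.001 -0.001]
```

>>> carry_out(
  steps=[
    {"dp": [8, 1, 0], "dr": [0, 0, 0], "gripper": 70},
    {"dp": [18, 2, 0], "dr": [0, 0, 0], "gripper": 70},
    {"dp": [30, 3.5, 0], "dr": [0, 0, 0], "gripper": 70},
    {"dp": [42, 5, 0], "dr": [0, 0, 0], "gripper": 70},
    {"dp": [54, 6, 0], "dr": [0, 0, 0], "gripper": 70},
    {"dp": [66, 7.5, 0], "dr": [0, 0, 0], "gripper": 70},
    {"dp": [78, 9, 0], "dr": [0, 0, 0], "gripper": 70},
    {"dp": [88, 10.5, 0], "dr": [0, 0, 0], "gripper": 70},
    {"dp": [95, 11, 0], "dr": [0, 0, 0], "gripper": 70},
    {"dp": [98, 11.5, 0], "dr": [0, 0, 0], "gripper": 70},
    {"dp": [99, 12, 0], "dr": [0, 0, 0], "gripper": 70},
    {"dp": [99, 12, 0], "dr": [0, 0, 0], "gripper": 70},
  ],
)

```text
time_s: 35.78
tcp_pos: [0.4644, 0.0369, 0.0213]
ee_rot: [-3.141, -0.0, 1.661]
force: [-1.2, -1.5, 0.2]
opening: 0.0702
grasp_force: 0.5
```

>>> carry_out(
  steps=[
    {"dp": [-12, 0, 0], "dr": [0, 0, 0], "gripper": 70},
    {"dp": [-25, 0, -30], "dr": [0, 0, 0], "gripper": 70},
    {"dp": [-25, 0, -90], "dr": [0, 0, 0], "gripper": 70},
    {"dp": [-25, 0, -150], "dr": [0, 0, 0], "gripper": 70},
    {"dp": [-25, 0, -210], "dr": [0, 0, 0], "gripper": 70},
    {"dp": [0, 0, -240], "dr": [0, 0, 0], "gripper": 70},
    {"dp": [50, 0, -240], "dr": [0, 0, 0], "gripper": 70},
    {"dp": [110, 0, -240], "dr": [0, 0, 0], "gripper": 70},
    {"dp": [140, 0, -240], "dr": [0, 0, 0], "gripper": 70},
    {"dp": [140, 0, -240], "dr": [0, 0, 0], "gripper": 70},
  ],
)

```text
time_s: 37.02
tcp_pos: [0.4516, 0.1775, 0.2614]
ee_rot: [3.141, -0.001, 1.665]
force: [-0.2, -0.2, 0.2]
opening: 0.0699
grasp_force: 0.0
```

```bash
python3 - <<'E'
from h import *
import pickle
s=snap('wrist');T=tool();print(T[:3,3]);save('w8.png',cv2.resize(s['image'],(800,600),interpolation=cv2.INTER_CUBIC))
pickle.dump({k:s[k] for k in('c2w','intrinsics','dist','image')},open('w8.pkl','wb'))
board(guess=(.453,.128,.09)); tiles(snap('wrist'))
E
```

```text
[0.45181189 0.17647342 0.2613138 ]
wrist board [0.4532 0.1281 0.0898] 0.24
scene board [0.4554 0.1302 0.1036] 0.238
side board [0.4535 0.1279 0.0952] 0.301
tile 0.86 [222. 234.] [0.423  0.0836 0.0777] 0.1414
tile 0.69 [280. 231.] [0.4965 0.0911 0.1334] 0.0868
tile 0.56 [222. 174.] [0.4154 0.1621 0.0582] 0.0356
tile 0.55 [278. 171.] [0.4885 0.1687 0.1007] 0.0521
```

View pics/w8.png

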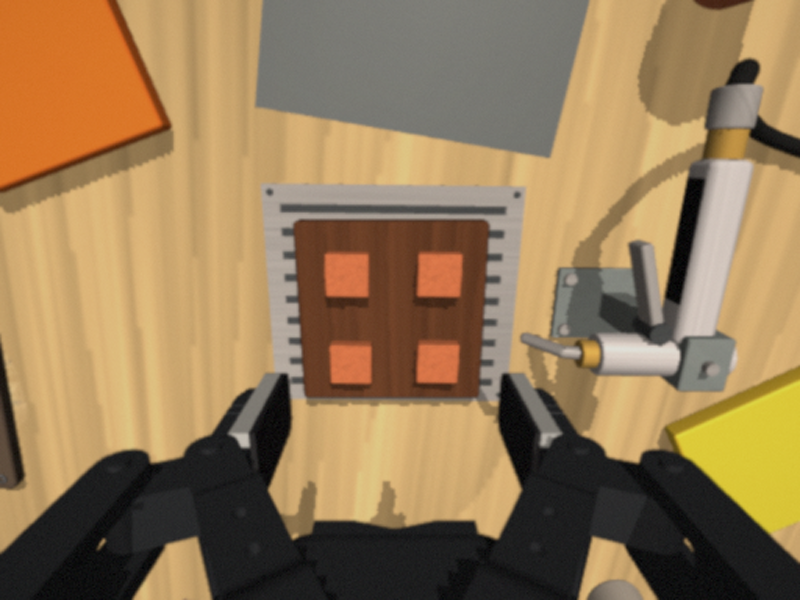

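The board lies on the grille square to it, with corners near (296,220), (489,220), (478,397) and (304,397). The grille corners are at (263,184), (524,187), (513,402) and (272,399). I compute the offset from this one view.

```bash
python3 - <<'E'
from h import *
import pickle
from scipy.optimize import least_squares
s=pickle.load(open('w8.pkl','rb'))
def q(px,sx,sy,z,g):
    px=np.array(px)*.64-.18
    f=lambda p:(proj(s,box(*p,sx,sy,z,z)[:4])-px).ravel()
    r=least_squares(f,g);return r.x,np.abs(r.fun).max()
# order (-,-),(+,-),(+,+),(-,+)
G=q([(272,399),(513,402),(524,187),(263,184)],.22,.2,0,[.453,.13,.09]);B=q([(304,397),(478,397),(489,220),(296,220)],.16,.16,.02,[.453,.13,.09])
print('grille',G,'board',B)
c,S=np.cos(G[0][2]),np.sin(G[0][2]);d=B[0][:2]-G[0][:2];print('offset in station',c*d[0]+S*d[1],-S*d[0]+c*d[1])
def U(p,z): return onz(s,np.array([p])*.64-.18,z)[0,:2]
for n,p,z in(('trig tip',(640,242),.124),('trig tip bot',(633,245),.115),('trig base',(655,335),.124),('grip front outer',(700,162),.115),('grip back outer',(750,165),.115),('grip back near',(716,330),.115),('grip front near',(676,330),.115),('nozzle',(525,339),.089)):
    d=U(p,z)-G[0][:2];print(n,U(p,z).round(4),round(c*d[0]+S*d[1],4),round(-S*d[0]+c*d[1],4))
im=s['image'][130:290,310:512];save('gun.png',cv2.resize(im,(757,600),interpolation=cv2.INTER_CUBIC))
E
```

```text
grille (array([0.45404229, 0.13430132, 0.08445797]), np.float64(4.167071656178678)) board (array([0.45358958, 0.12837393, 0.08847734]), np.float64(2.1767137131273273))
offset in station -0.0009511114418981538 -0.005868073432064473
trig tip [0.5912 0.2217] 0.1441 0.0755
trig tip bot [0.5925 0.2184] 0.1451 0.0721
trig base [0.6154 0.1654] 0.1634 0.0174
grip front outer [0.6192 0.2694] 0.176 0.1207
grip back outer [0.6487 0.2706] 0.2055 0.1194
grip back near [0.6599 0.1694] 0.208 0.0176
grip front near [0.634 0.167] 0.1821 0.0174
nozzle [0.5472 0.1421] 0.0935 -0.0
```

View pics/gun.png

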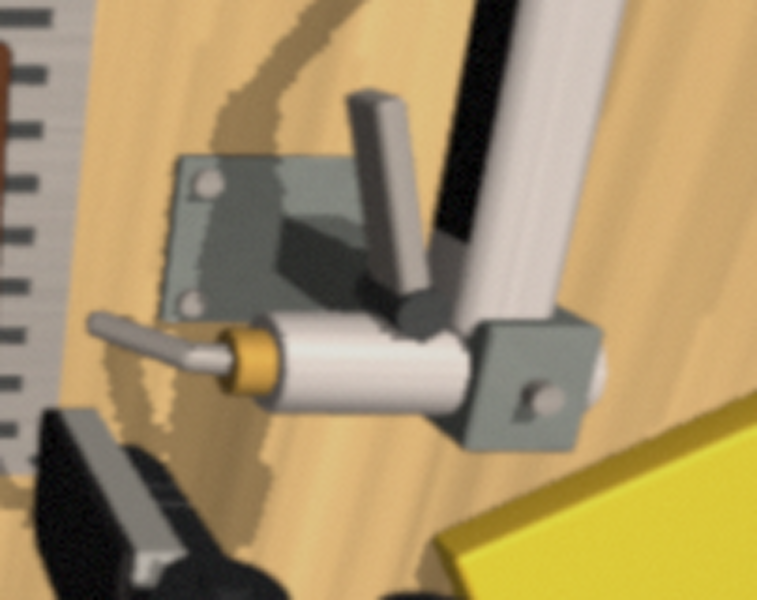

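```bash
python3 - <<'E'
from h import *
import pickle
s=pickle.load(open('w8.pkl','rb'))
def U(p,z): return onz(s,np.array([p])*.64-.18,z)[0,:2]
e=np.array([np.cos(.089),np.sin(.089)]);n=np.array([-e[1],e[0]])
for nm,p,z in(('g top',(393.5,185.5),0),('g TL',(263,184),0),('g TR',(524,187),0),('g left',(268,300),0),('g right',(518,300),0),('g bot',(392,401),0),('b TL',(296,220),.02),('b TR',(489,220),.02),('b top',(392,220),.02),('b bot',(391,396),.02),('b left',(300,300),.02),('b right',(483,300),.02)):
    w=U(p,z);print(nm,w.round(4),(w@e).round(4),(w@n).round(4))
im=s['image'];r=slice(100,275)
g=cv2.cvtColor(im,cv2.COLOR_RGB2GRAY)
print('col250',g[110:160,250].tolist());print('col190',g[235:270,185].tolist(),g[235:270,312].tolist())
print('row192',g[192,160:205].tolist(),g[192,295:345].tolist())
E
```

```text
g top [0.4452 0.2339] 0.4642 0.1934
g TL [0.3373 0.225 ] 0.356 0.1942
g TR [0.5532 0.2429] 0.5726 0.1928
g left [0.3426 0.1245] 0.3524 0.0936
g right [0.5653 0.1454] 0.576 0.0946
g bot [0.4624 0.0337] 0.4636 -0.0075
b TL [0.3696 0.2008] 0.386 0.1671
b TR [0.5241 0.2153] 0.5411 0.1678
b top [0.4464 0.208 ] 0.4631 0.1675
b bot [0.4601 0.0501] 0.4627 0.009
b left [0.3749 0.1337] 0.3853 0.0999
b right [0.5294 0.1482] 0.5405 0.1005
col250 [188, 188, 187, 189, 190, 191, 189, 187, 174, 165, 166, 163, 164, 163, 158, 158, 161, 161, 165, 165, 150, 114, 84, 75, 75, 84, 111, 149, 161, 150, 105, 68, 71, 78, 75, 75, 75, 74, 78, 75, 76, 77, 74, 76, 76, 77, 77, 77, 79, 77]
col190 [173, 173, 172, 171, 163, 155, 140, 116, 97, 93, 98, 102, 106, 106, 100, 98, 96, 84, 78, 76, 64, 63, 60, 58, 50, 47, 44, 41, 40, 40, 38, 33, 26, 32, 37] [148, 155, 155, 155, 157, 156, 145, 115, 83, 73, 74, 99, 143, 155, 155, 156, 154, 156, 153, 152, 147, 139, 143, 134, 126, 125, 127, 123, 124, 124, 138, 168, 179, 177, 176]
row192 [174, 170, 169, 167, 166, 164, 164, 162, 164, 161, 159, 161, 166, 170, 171, 170, 170, 169, 170, 169, 170, 167, 151, 110, 84, 80, 79, 78, 79, 77, 71, 63, 64, 70, 71, 70, 73, 72, 72, 68, 70, 70, 72, 70, 70] [70, 69, 69, 65, 64, 64, 62, 65, 65, 70, 69, 71, 71, 68, 66, 64, 72, 75, 71, 72, 73, 72, 78, 95, 128, 152, 159, 158, 160, 159, 159, 160, 158, 161, 164, 174, 181, 181, 180, 178, 180, 181, 183, 180, 180, 180, 178, 176, 177, 177]
```

>>> carry_out(
  steps=[
    {"dp": [-55, 0, 0], "dr": [0, 0, 0], "gripper": 70},
    {"dp": [-110, 0, 0], "dr": [0, 0, 0], "gripper": 70},
    {"dp": [-160, 0, 15], "dr": [0, 0, 0], "gripper": 70},
    {"dp": [-166, 0, 70], "dr": [0, 0, 0], "gripper": 70},
    {"dp": [-166, 0, 130], "dr": [0, 0, 0], "gripper": 70},
    {"dp": [-166, 0, 190], "dr": [0, 0, 0], "gripper": 70},
    {"dp": [-166, 0, 230], "dr": [0, 0, 0], "gripper": 70},
    {"dp": [-164, 0, 240], "dr": [0, 0, 0.003], "gripper": 70},
    {"dp": [-152, 0, 240], "dr": [0, 0, 0.003], "gripper": 70},
    {"dp": [-144, 0, 240], "dr": [0, 0, 0.003], "gripper": 70},
    {"dp": [-139, 0.5, 240], "dr": [0, 0, 0.003], "gripper": 70},
    {"dp": [-135, 1, 240], "dr": [0, 0, 0.003], "gripper": 70},
  ],
)

```text
time_s: 38.98
tcp_pos: [0.4665, 0.0417, 0.023]
ee_rot: [3.138, 0.002, 1.661]
force: [-0.5, -4.9, 3.1]
opening: 0.0701
grasp_force: 2.2
```

>>> carry_out(
  steps=[
    {"dp": [0, 0, 0], "dr": [0, 0, 0], "gripper": 70},
    {"dp": [0, 0, 0], "dr": [0, 0, 0], "gripper": 70},
    {"dp": [-12, 0, 0], "dr": [0, 0, 0], "gripper": 70},
    {"dp": [-25, 0, -30], "dr": [0, 0, 0], "gripper": 70},
    {"dp": [-25, 0, -90], "dr": [0, 0, 0], "gripper": 70},
    {"dp": [-25, 0, -150], "dr": [0, 0, 0], "gripper": 70},
    {"dp": [-25, 0, -210], "dr": [0, 0, 0], "gripper": 70},
    {"dp": [0, 0, -240], "dr": [0, 0, 0], "gripper": 70},
    {"dp": [50, 0, -240], "dr": [0, 0, 0], "gripper": 70},
    {"dp": [110, 0, -240], "dr": [0, 0, 0], "gripper": 70},
    {"dp": [140, 0, -240], "dr": [0, 0, 0], "gripper": 70},
    {"dp": [140, 0, -240], "dr": [0, 0, 0], "gripper": 70},
  ],
)

```text
time_s: 40.48
tcp_pos: [0.4519, 0.1826, 0.2604]
ee_rot: [-3.139, -0.001, 1.662]
force: [-0.1, 0.9, 0.5]
opening: 0.07
grasp_force: 0.0
```

```bash
cat >> h.py <<'E'
def segline(s,z,a,b,normal,span=.012,n=25):
    """sub-pixel brightness edge across each of n points on segment a-b (world xy at height z); returns world points"""
    g=cv2.GaussianBlur(cv2.cvtColor(s['image'],cv2.COLOR_RGB2GRAY),(3,3),0).astype(np.float32); out=[]
    t=np.linspace(-span,span,81)
    for f in np.linspace(0,1,n):
        w=np.array(a)*(1-f)+np.array(b)*f; P=np.c_[w+t[:,None]*np.array(normal),np.full(81,z)]
        px=proj(s,P).astype(np.float32); v=cv2.remap(g,px[:,:1],px[:,1:],cv2.INTER_LINEAR).ravel()
        d=np.abs(np.gradient(v)); k=d.argmax()
        if d[k]>.5: out.append(P[k,:2])
    return np.array(out)
E
python3 - <<'E'
from h import *
s=snap('wrist');T=tool();print(T[:3,3])
def rect(c,yaw,hx,hy,z,sides):
    e=np.array([np.cos(yaw),np.sin(yaw)]);n=np.array([-e[1],e[0]])
    for k in sides:
        o,al,L={'+y':(n*hy,e,hx),'-y':(-n*hy,e,hx),'+x':(e*hx,n,hy),'-x':(-e*hx,n,hy)}[k]
        p=segline(s,z,c+o-al*L*.75,c+o+al*L*.75,o/np.linalg.norm(o))
        u=(p-c)@al;v=(p-c)@(o/np.linalg.norm(o))
        m=np.abs(v-np.median(v))<.0025; f=np.polyfit(u[m],v[m],1)
        print(k,m.sum(),'dist',round(np.median(v[m])*1e3,1),'slope',round(f[0]*(1 if k in('+x','-y') else -1)*-1,4))
print('board');rect(np.array([.4536,.1335]),.088,.08,.08,.02,['+y','-y','+x','-x'])
print('grille');rect(np.array([.4541,.1339]),.088,.11,.10,0,['+y','-y','+x','-x'])
tiles(s)
E
```

```text
[0.45221073 0.18157193 0.26046637]
board
+y 25 dist 87.2 slope -0.0108
-y 23 dist 86.6 slope 0.0019
+x 18 dist 78.8 slope 0.0033
-x 18 dist 79.7 slope 0.0002
grille
+y 22 dist 101.8 slope -0.0038
-y 22 dist 99.1 slope 0.0057
+x 19 dist 109.1 slope -0.0065
-x 7 dist 110.9 slope -0.0059
tile 0.93 [280. 232.] [0.497  0.0959 0.1032] 0.0682
tile 0.79 [222. 175.] [0.4153 0.1663 0.0819] 0.0551
tile 0.64 [223. 235.] [ 0.4228  0.0883 -0.0261] 0.1297
tile 0.6 [281. 176.] [0.4889 0.1736 0.0978] 0.0983
```

>>> carry_out(
  steps=[
    {"dp": [4, 50, 0], "dr": [0, 0, 0.001], "gripper": 84},
    {"dp": [8, 100, 0], "dr": [0, 0, 0.003], "gripper": 84},
    {"dp": [12, 150, 0], "dr": [0, 0, 0.004], "gripper": 84},
    {"dp": [12.5, 181, 30], "dr": [0, 0, 0.004], "gripper": 84},
    {"dp": [12.5, 181, 80], "dr": [0, 0, 0.004], "gripper": 84},
    {"dp": [12.5, 181, 90], "dr": [0, 0, 0.004], "gripper": 84},
    {"dp": [12.5, 181, 90], "dr": [0, 0, 0.004], "gripper": 84},
    {"dp": [12.5, 181, 90], "dr": [0, 0, 0.004], "gripper": 84},
  ],
)

```text
time_s: 41.58
tcp_pos: [0.6332, 0.2097, 0.1744]
ee_rot: [3.137, -0.0, 1.654]
force: [0.1, 0.0, 1.5]
opening: 0.084
grasp_force: 0.0
```

```bash
python3 - <<'E'
from h import *
s=snap('wrist');T=tool();print(T[:3,3],readout.get_obs()['ee_rot'])
im=s['image'].copy()
# mark pads' line at z=.115: predicted pad/grip back points
e=np.array([.9962,.0869]);n=np.array([-.0869,.9962]);c=np.array([.4537,.1345])
P=[np.r_[c+a*e+b*n,.124] for a,b in((.1515,.06),(.2035,.06),(.1465,.076),(.1605,.019))]
for q in proj(s,P): cv2.circle(im,tuple(int(v) for v in q),2,(0,255,0),-1)
print(proj(s,P).round(1).tolist())
save('w9.png',cv2.resize(im,(800,600),interpolation=cv2.INTER_CUBIC))
plan(.6318,.2103,.114,1.658)
E
```

```text
[0.63321753 0.209856   0.17451518] [ 3.13676418e+00 -4.01578486e-04  1.65466615e+00]
[[200.9, 223.5], [280.5, 223.1], [191.6, 200.3], [217.2, 277.8]]
dp [ 0.5 -1.7 60.5] dr [ 0.005 -0.    -0.003]
```

View pics/w9.png

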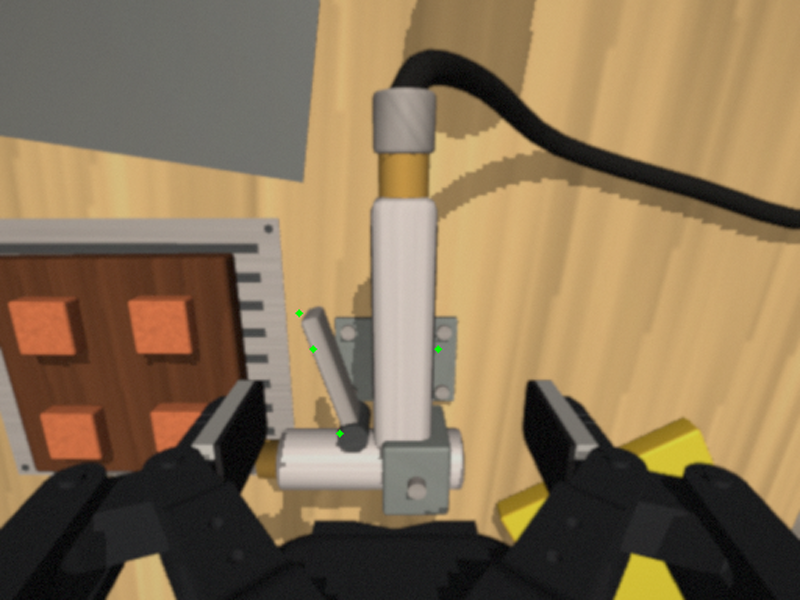

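The gun sits between the open fingers. The trigger front is at (316,350) and the grip back at (437,350), so the squeezed centre (391,350) is about 1 mm from the tool axis. I descend and squeeze.

>>> carry_out(
  steps=[
    {"dp": [0, -1.5, 30], "dr": [0, 0, 0], "gripper": 84},
    {"dp": [0, -1.5, 55], "dr": [0, 0, 0], "gripper": 84},
    {"dp": [0, -1.5, 58], "dr": [0, 0, 0], "gripper": 84},
    {"dp": [0, -1.5, 58], "dr": [0, 0, 0], "gripper": 84},
  ],
)

```text
time_s: 42.12
tcp_pos: [0.6313, 0.2099, 0.1152]
ee_rot: [3.139, -0.0, 1.655]
force: [0.1, 0.2, 1.3]
opening: 0.0836
grasp_force: 0.0
```

>>> carry_out(
  steps=[
    {"dp": [0, 0, 0], "dr": [0, 0, 0], "gripper": 30},
    {"dp": [0, 0, 0], "dr": [0, 0, 0], "gripper": 30},
    {"dp": [0, 0, 0], "dr": [0, 0, 0], "gripper": 30},
    {"dp": [0, 0, 0], "dr": [0, 0, 0], "gripper": 30},
    {"dp": [0, 0, 0], "dr": [0, 0, 0], "gripper": 30},
    {"dp": [0, 0, 0], "dr": [0, 0, 0], "gripper": 30},
  ],
  grip_force=40,
)

```text
time_s: 42.88
tcp_pos: [0.6307, 0.2101, 0.1147]
ee_rot: [3.141, -0.001, 1.654]
force: [-3.2, 0.5, 5.3]
opening: 0.0379
grasp_force: 45.5
```

>>> carry_out(
  steps=[
    {"dp": [0, 0, 0], "dr": [0, 0, 0], "gripper": 30},
    {"dp": [0, 0, 0], "dr": [0, 0, 0], "gripper": 30},
    {"dp": [0, 0, 0], "dr": [0, 0, 0], "gripper": 30},
    {"dp": [0, 0, 0], "dr": [0, 0, 0], "gripper": 30},
    {"dp": [0, 0, 0], "dr": [0, 0, 0], "gripper": 30},
    {"dp": [0, 0, 0], "dr": [0, 0, 0], "gripper": 30},
    {"dp": [0, 0, 0], "dr": [0, 0, 0], "gripper": 30},
    {"dp": [0, 0, 0], "dr": [0, 0, 0], "gripper": 30},
    {"dp": [0, 0, 0], "dr": [0, 0, 0], "gripper": 30},
  ],
)

```text
time_s: 44.0
tcp_pos: [0.6307, 0.2101, 0.1147]
ee_rot: [3.141, -0.001, 1.654]
force: [-2.8, 1.3, 5.7]
opening: 0.0379
grasp_force: 45.5
```

>>> carry_out(
  steps=[
    {"dp": [0, 0, 0], "dr": [0, 0, 0], "gripper": 30},
    {"dp": [0, 0, 0], "dr": [0, 0, 0], "gripper": 30},
    {"dp": [0, 0, 0], "dr": [0, 0, 0], "gripper": 30},
    {"dp": [0, 0, 0], "dr": [0, 0, 0], "gripper": 30},
    {"dp": [0, 0, 0], "dr": [0, 0, 0], "gripper": 30},
    {"dp": [0, 0, 0], "dr": [0, 0, 0], "gripper": 30},
    {"dp": [0, 0, 0], "dr": [0, 0, 0], "gripper": 30},
    {"dp": [0, 0, 0], "dr": [0, 0, 0], "gripper": 30},
    {"dp": [0, 0, 0], "dr": [0, 0, 0], "gripper": 30},
  ],
)

```text
time_s: 45.12
tcp_pos: [0.6307, 0.2101, 0.1147]
ee_rot: [3.141, -0.001, 1.654]
force: [-3.5, 0.9, 5.6]
opening: 0.0377
grasp_force: 45.5
```

```bash
python3 - <<'E'
from h import *
s=snap('wrist');save('w10.png',s['image'][60:384,100:420])
a=snap('scene');tiles(a)
tiles(snap('side'))
E
```

```text
tile 0.66 [267. 161.] [0.4155 0.1712 0.157 ] 0.1241
tile 0.62 [276. 184.] [0.4979 0.0993 0.3424] 0.2112
tile 0.7 [228. 192.] [0.4243 0.0882 0.0045] 0.1597
tile 0.68 [253. 171.] [ 0.4908  0.1796 -0.0705] 0.3493
tile 0.58 [229. 174.] [ 0.4158  0.1651 -0.0204] 0.1245
```

View pics/w10.png

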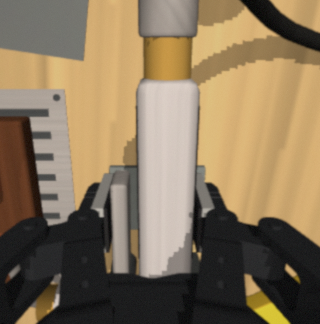

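The picture shows the trigger blade (120,200) flat against the grip side between the pads, with the opening steady at 38 mm. It has been squeezed home for over 2 s. I let go and rise.

>>> carry_out(
  steps=[
    {"dp": [0, 0, 0], "dr": [0, 0, 0], "gripper": 30},
    {"dp": [0, 0, 0], "dr": [0, 0, 0], "gripper": 30},
    {"dp": [0, 0, 0], "dr": [0, 0, 0], "gripper": 84},
    {"dp": [0, 0, 0], "dr": [0, 0, 0], "gripper": 84},
    {"dp": [0, 0, 0], "dr": [0, 0, 0], "gripper": 84},
    {"dp": [0, 0, 0], "dr": [0, 0, 0], "gripper": 84},
    {"dp": [0, 0, 0], "dr": [0, 0, 0], "gripper": 84},
    {"dp": [0, 0, -40], "dr": [0, 0, 0], "gripper": 84},
    {"dp": [0, 0, -90], "dr": [0, 0, 0], "gripper": 84},
    {"dp": [0, 0, -145], "dr": [0, 0, 0], "gripper": 84},
    {"dp": [0, -40, -145], "dr": [0, 0, 0], "gripper": 70},
    {"dp": [0, -60, -145], "dr": [0, 0, 0], "gripper": 70},
  ],
)

```text
time_s: 46.88
tcp_pos: [0.57, 0.2048, 0.2599]
ee_rot: [3.139, -0.0, 1.655]
force: [-0.2, 0.1, -0.1]
opening: 0.0698
grasp_force: 0.0
```

```bash
python3 - <<'E'
from h import *
T=tool();print(T[:3,3],readout.get_obs()['ee_rot'])
board(guess=(.4536,.133,.088))
tiles(snap('wrist'))
plan(.4666,.017,.1,1.658);
E
```

```text
[0.56999116 0.20484192 0.25990179] [ 3.13891572e+00 -4.32938827e-04  1.65505555e+00]
wrist board [0.4541 0.1321 0.0838] 0.3
scene board [0.454  0.1394 0.0792] 0.292
side board [0.4533 0.134  0.0819] 0.322
side board [ 0.4472  0.2618 -0.0831] 0.908
tile 0.91 [183. 183.] [0.4897 0.1734 0.0329] 0.0645
tile 0.74 [130. 186.] [0.4148 0.1666 0.1326] 0.0944
tile 0.73 [136. 244.] [0.4232 0.0881 0.0695] 0.0599
tile 0.71 [287. 176.] [ 0.6532  0.1654 -0.2399] 0.9503
tile 0.56 [193. 240.] [0.4976 0.097  0.0326] 0.2204
dp [-178.2 -120.1  158.1] dr [ 0.     0.    -0.003]
```

>>> carry_out(
  steps=[
    {"dp": [-45, -30, 0], "dr": [0, 0, 0], "gripper": 70},
    {"dp": [-90, -60, 0], "dr": [0, 0, 0], "gripper": 70},
    {"dp": [-135, -90, 0], "dr": [0, 0, 0], "gripper": 70},
    {"dp": [-180, -119, 5], "dr": [0, 0, 0], "gripper": 70},
    {"dp": [-182, -119, 60], "dr": [0, 0, 0], "gripper": 70},
    {"dp": [-182, -119, 120], "dr": [0, 0, 0], "gripper": 70},
    {"dp": [-182, -119, 170], "dr": [0, 0, 0], "gripper": 70},
    {"dp": [-182, -119, 170], "dr": [0, 0, 0], "gripper": 70},
    {"dp": [-182, -119, 170], "dr": [0, 0, 0], "gripper": 70},
  ],
)

```text
time_s: 48.4
tcp_pos: [0.469, 0.013, 0.0901]
ee_rot: [3.139, 0.001, 1.655]
force: [-0.7, 0.3, 0.5]
opening: 0.0699
grasp_force: 0.0
```

```bash
python3 - <<'E'
from h import *
T=tool();print(T[:3,3],readout.get_obs()['ee_rot'])
plan(.4666,.015,.022,1.658)
plan(.4645,.0419,.022,1.658)
plan(.4534,.2986,.022,1.52)
tiles(snap('wrist'))
E
```

```text
[0.46903918 0.01301473 0.09014605] [3.13887009e+00 7.29570024e-04 1.65478649e+00]
dp [ 2.2 -2.4 68.1] dr [ 0.003  0.001 -0.003]
dp [29.2 -2.3 68.1] dr [ 0.003  0.001 -0.003]
dp [285.9   8.2  68. ] dr [0.003 0.001 0.135]
tile 0.98 [184.  99.] [0.4229 0.0886 0.0784] 0.0404
tile 0.65 [310.  94.] [0.4968 0.0965 0.0865] 0.0458
```

>>> carry_out(
  steps=[
    {"dp": [0, -2.3, 45], "dr": [0, 0, 0], "gripper": 70},
    {"dp": [0, -2.3, 67.5], "dr": [0, 0, 0], "gripper": 70},
    {"dp": [12, -2.3, 67.5], "dr": [0, 0, 0], "gripper": 70},
    {"dp": [22, -2.3, 67.5], "dr": [0, 0, 0], "gripper": 70},
    {"dp": [30, -2.3, 67.5], "dr": [0, 0, 0], "gripper": 70},
    {"dp": [40, -2, 67.5], "dr": [0, 0, 0.005], "gripper": 70},
    {"dp": [52, -1.5, 67.5], "dr": [0, 0, 0.012], "gripper": 70},
    {"dp": [64, -1, 67.5], "dr": [0, 0, 0.018], "gripper": 70},
    {"dp": [76, -0.5, 67.5], "dr": [0, 0, 0.024], "gripper": 70},
    {"dp": [88, 0, 67.5], "dr": [0, 0, 0.031], "gripper": 70},
    {"dp": [98, 0.5, 67.5], "dr": [0, 0, 0.036], "gripper": 70},
    {"dp": [104, 0.7, 67.5], "dr": [0, 0, 0.039], "gripper": 70},
  ],
)

```text
time_s: 50.0
tcp_pos: [0.459, 0.1177, 0.0206]
ee_rot: [-3.141, 0.0, 1.616]
force: [-0.9, -4.1, 2.6]
opening: 0.0698
grasp_force: 2.1
```

```bash
python3 - <<'E'
from h import *
o=readout.get_obs();print(o['tcp_pos'],o['ee_rot'],o['force'])
board(guess=(.455,.21,.05))
tiles(snap('wrist'));tiles(snap('side'))
plan(.4534,.2986,.022,1.52)
E
```

```text
[0.45900701 0.11772244 0.02063044] [-3.14096827e+00  2.38009988e-05  1.61620398e+00] [-0.93456345 -4.09549219  2.61144625]
wrist board [0.4517 0.2095 0.0449] 0.209
scene board [0.4576 0.2113 0.0508] 0.647
side board [0.4519 0.2093 0.0558] 0.662
tile 0.73 [345. 163.] [0.4925 0.1711 0.029 ] 0.066
tile 0.7 [160. 168.] [0.4194 0.167  0.0428] 0.04
tile 0.58 [158.   0.] [0.4085 0.2456 0.0198] 0.3341
dp [181.7   2.3  -1.3] dr [-0.    -0.     0.095]
```

>>> carry_out(
  steps=[
    {"dp": [8, 0.3, 0], "dr": [0, 0, 0.004], "gripper": 70},
    {"dp": [18, 0.6, 0], "dr": [0, 0, 0.009], "gripper": 70},
    {"dp": [30, 1, 0], "dr": [0, 0, 0.016], "gripper": 70},
    {"dp": [42, 1.5, 0], "dr": [0, 0, 0.022], "gripper": 70},
    {"dp": [54, 2, 0], "dr": [0, 0, 0.028], "gripper": 70},
    {"dp": [66, 2.4, 0], "dr": [0, 0, 0.034], "gripper": 70},
    {"dp": [78, 2.8, 0], "dr": [0, 0, 0.041], "gripper": 70},
    {"dp": [90, 3.2, 0], "dr": [0, 0, 0.047], "gripper": 70},
    {"dp": [102, 3.6, 0], "dr": [0, 0, 0.053], "gripper": 70},
    {"dp": [114, 4, 0], "dr": [0, 0, 0.059], "gripper": 70},
    {"dp": [124, 4.3, 0], "dr": [0, 0, 0.065], "gripper": 70},
    {"dp": [130, 4.5, 0], "dr": [0, 0, 0.068], "gripper": 70},
  ],
)

```text
time_s: 52.0
tcp_pos: [0.458, 0.2477, 0.0209]
ee_rot: [3.142, 0.0, 1.548]
force: [-0.3, -2.9, -0.9]
opening: 0.0699
grasp_force: 1.2
```

>>> carry_out(
  steps=[
    {"dp": [8, 0.3, 0], "dr": [0, 0, 0.004], "gripper": 70},
    {"dp": [18, 0.6, 0], "dr": [0, 0, 0.009], "gripper": 70},
    {"dp": [30, 1, 0], "dr": [0, 0, 0.016], "gripper": 70},
    {"dp": [40, 1.2, 0], "dr": [0, 0, 0.02], "gripper": 70},
    {"dp": [47, 1.4, 0], "dr": [0, 0, 0.025], "gripper": 70},
    {"dp": [50, 1.5, 0], "dr": [0, 0, 0.027], "gripper": 70},
    {"dp": [50, 1.5, 0], "dr": [0, 0, 0.027], "gripper": 70},
    {"dp": [35, 1.5, 0], "dr": [0, 0, 0.027], "gripper": 70},
    {"dp": [20, 1.5, -40], "dr": [0, 0, 0.027], "gripper": 70},
    {"dp": [20, 1.5, -100], "dr": [0, 0, 0.027], "gripper": 70},
    {"dp": [20, 1.5, -160], "dr": [0, 0, 0.027], "gripper": 70},
    {"dp": [20, 1.5, -210], "dr": [0, 0, 0.027], "gripper": 70},
  ],
)

```text
time_s: 53.5
tcp_pos: [0.4602, 0.2663, 0.2336]
ee_rot: [3.139, -0.001, 1.52]
force: [0.2, 0.1, 0.1]
opening: 0.0703
grasp_force: 0.0
```

```bash
python3 - <<'E'
from h import *
o=readout.get_obs();print(o['tcp_pos'],o['ee_rot'],o['force'])
r=board(guess=(.458,.389,-.04))
s=snap('wrist');tiles(s)
a=snap('side')
im=np.hstack([a['image'][60:260,130:330],s['image'][100:300,150:350]]);save('end.png',cv2.resize(im,(800,400),interpolation=cv2.INTER_CUBIC))
q=min(r,key=lambda t:t[1])[0];c=np.array([.4582,.3905]);y=-.075
P=box(*q,.16,.16,0,0)[:4,:2]-c;print(np.c_[P@[np.cos(y),np.sin(y)],P@[-np.sin(y),np.cos(y)]].round(3))
E
```

```text
[0.46022057 0.26627115 0.23359772] [ 3.13919089e+00 -1.47799557e-03  1.51967979e+00] [0.20406092 0.10562311 0.11679648]
wrist board [ 0.4624  0.3887 -0.0534] 0.26
side board [0.4511 0.4454 0.0427] 0.924
tile 0.81 [212.  20.] [ 0.4292  0.4285 -0.0603] 0.0233
tile 0.8 [288.  98.] [ 0.5007  0.3465 -0.0425] 0.0408
tile 0.79 [289.  18.] [ 0.5033  0.425  -0.1032] 0.0319
tile 0.59 [217.  99.] [ 0.4261  0.3493 -0.0616] 0.0677
[[-0.074 -0.083]
 [ 0.086 -0.08 ]
 [ 0.083  0.08 ]
 [-0.077  0.077]]
```

View pics/end.png

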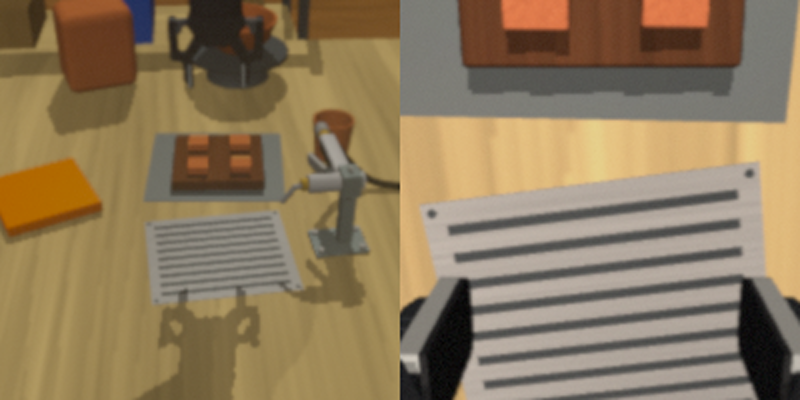

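The side view shows the board wholly on the mat, with all four tiles laid out and the trigger sprung back. Margins are at least 30 mm all round, so I hand the job in.

```bash
python3 -c "
from h import *
print(workorder.finish_job())"
```

```text
the job is handed in; nothing more can be done
None
```

I handed the job in: all four tiles in the bin are laid out on the wooden board, the blow gun was squeezed home for over two seconds at the grille and released, and the board now lies wholly on the glazing mat with at least 30 mm to spare.

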